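Fit a ball bearing to the radial-play tester and hold the test load

ROBOT

A 6-joint arm with a two-finger parallel gripper is mounted at the origin on the work surface. World frame = base frame: x ahead of the robot, y to its left, z up, the work surface at z = 0. Lengths are in mm, angles in rad, forces in N, time in s.
With the tool pointing down it reaches from about 425 to 925 mm from the base axis. Payload 12.5 kg.
Tool frame: the origin (TCP) lies midway between the tips of the shut fingers; the grasp point (between the pads) lies 19 mm behind it; z points along the fingers, x is the direction in which the jaws open and shut, and the axes are right-handed (so a half turn about z gives the same grasp; the last joint's range is limited). The gripper opens to 85 mm and grips with 20 to 120 N. Pads are 22 mm wide; open, the fingers measure 114 mm over their backs; the gripper's body (76 mm by 85 mm) begins 54 mm behind the grasp point. The pads swing forward as they close: fully open they stand 13 mm farther back than shut.
Start: joints at [-1.325, 0.491, 1.559, -0, 1.092, -0.106], TCP at [215.391, -586.732, 211.127] pointing down, gripper open.
Joint ranges: [-3.1, 3.1], [-0.84, 2.19], [0.05, 2.79], [-1.13, 4.28], [0.06, 2.93], [-2.69, 2.69]. Speed limits (rad/s): [2.22, 2.22, 2.79, 3.14, 3.14, 3.14].

INTERFACE

Orientations are given as a unit quaternion [x, y, z, w].
In Python, from plant import manip, viewer gives the robot as it stands. The module is installed in compiled form; this text tells all that it offers.
- The arm moves only by the tool arm_command, never from a script. Its argument "targets" is text: rows parted by semicolons, each of 7 numbers parted by spaces: the opening, from 0 (shut) to 1 (fully open), then the shift along the world's x, y, z in m, then the turn, a rotation vector about the world's x, y, z in degrees. In form: gripper tx ty tz ax ay az; .... A call has 1 to 12 rows; each row is the pose to reach, as a shift and turn from the pose measured when the call began; what a row does not reach only later rows make up. A row lasts 1/10 s, in which the tool goes at most 50 mm and 8.59 degrees, less where a joint would pass 70% of its speed; a pose out of reach is approached as far as the arm can. A call with a gripper value outside its range is refused whole. The fingers move at their own pace and stop on an object; "force" is the grip in N (left out, the last holds). Time passes only in rows, so rows that repeat a pose let the fingers close. It gives the time, the measured TCP pose, the force and the opening at its end, in the units of the state.
- manip.observe(): the state, without advancing time (a new reading comes with each control period).
- viewer.capture(name): name is "scene" or "top" or "wrist"; returns (picture, depth): 384x512x3 uint8, blue, green, red; 384x512 float32, mm along the optical axis (not along the pixel's ray), 0 where there is no reading.
- viewer.calibration(name): a dict with "K" (3x3 intrinsics, pixels), "rvec" (rotation vector, rad) and "tvec" (3), from world to camera coordinates, as OpenCV has them; the wrist camera has in their place "T_tool_cam" (4x4, takes a point from camera to tool coordinates, whose origin is the TCP and whose axes are the tool frame's). Camera axes: x right, y down, z forward; pixel columns grow to the right and rows downward; lengths in mm; the calibration is good to about 2 mm. A picture is of the moment at which its call begins: read the wrist's pose just before it. calibration takes no time and is no camera call.
- manip.close_job(): hands the job in, once; it reports no verdict.
The state is a dict: "time_s": time; "joint_positions": joint angles; "dq": joint speeds; "joint_efforts": joint torques, N m; "position": TCP position; "eef_rot": TCP orientation; "ft_force": force on the tool from outside, world axes, zero at the start; "wrist_torque": the same for the moment, N m; "gripper_width": finger opening in mm.
Only numpy, scipy, OpenCV 4.12 (cv2) and the standard library are available. Lean on these libraries where they do the work, as an engineer would, in place of code of your own. Each camera call takes 0.05 s, during which the arm holds its last target.

TASK

One of the three loose ball bearings has the bore that fits the tester's mandrel closely: set it on the mandrel without dropping it, flat and fully down, and let go of it. Then take the tester's D-handle, draw it straight out against its spring until the index on the spring barrel stands over the load marker, without running past it or shifting the marker, and finish while still holding the handle there so that I can read the dial. Keep off the dial gauge and leave the other bearings and the loose things on the bench where they lie.

Things in the scene. Friction and masses are not known exactly. Their poses are not given: they have to be found in the camera images.
- bearing_a_mid (a point): centre of a loose steel ball bearing lying flat: bore 17 mm, outside diameter 47 mm, 14 mm thick
- bearing_b_mid (a point): centre (half-way up) of a loose steel ball bearing lying flat: bore 25 mm, outside diameter 52 mm, 15 mm thick; z up along its bore
- bearing_c_mid (a point): centre of a loose steel ball bearing lying flat: bore 35 mm, outside diameter 56 mm, 13 mm thick
- tester: the bearing tester: grey base plate 290 x 110 mm, bolted down, its top 16 mm above the bench. Origin at the foot of the mandrel, on the bench. Axes: x level, from the handle towards the dial gauge (the handle is pulled along -x), y across, z up. Beside the mandrel, along y, fingers have free room: only the draw bar's rails lie there, out to 27 mm either side, top 26 mm above the bench
- mandrel (a point): on the axis of the tester's upright steel mandrel, 52.5 mm above the bench, where the centre of a seated 15 mm thick bearing lies; axes as the tester's. It is 23 mm across (1 mm play all round in a 25 mm bore), rises from a 32 mm wide shoulder 45 mm above the bench straight to 62 mm, then narrows as a cone to 12 mm across at its top, 74 mm above the bench
- drawbar: steel draw bar with spring barrel; slides up to 7 mm along the tester's -x. Two prongs (within 13 mm of the middle, top 60 mm above the bench, faces 28.5 mm from the mandrel's axis on the dial side) draw on the bearing. On the other side a 54 mm wide cross-block, 45 mm from the axis, 68 mm high, then the barrel (28 mm across, 95 mm long). Origin at the mandrel's foot when home; tester's axes
- handle: D-handle on a pull rod out of the end of the spring barrel. Pulling first draws the prongs 2 to 4 mm up to the bearing, then stretches the spring: about 3 N to start, 0.28 N more per mm (10 to 18 N at the marker); full travel 68 mm; it springs back when let go. Origin at the mandrel's foot when home; tester's axes
- grip (a point): middle of the D-handle's grip bar: level black bar 16 mm thick, 96 mm long, across the pull (along the tester's y), axis 52.5 mm above the bench. Legs 84 mm apart, and 45 mm free between bar and crosshead, so fingers can straddle the bar from above. At rest 216 mm from the mandrel's axis along the tester's -x; moves with the handle; tester's axes
- index (a point): the index: thin dark cross-piece (2 mm) standing up out of the slot on top of the spring barrel; it moves with the handle, along the tester's -x, and at rest shows zero. The scale beside the slot has a line every 5 mm. Axes as the tester's
- load_marker (a point): middle of the load marker: plain brass saddle with a thumb screw, 8 mm wide along the barrel, clamped on the +y side of the barrel 28 to 50 mm in front of (-x of) the resting index. It stays put on the barrel. The index is over it when the two points agree along the tester's x to 4 mm. Tester's axes
- dial: the dial gauge (58 mm wide round case lying face up, top 64 mm above the bench, centre 100 mm from the mandrel along the tester's +x, with a stem reaching towards the bearing). Origin at the foot of the mandrel; axes as the tester's
- nut: loose hexagon pinion nut, 33 mm over the flats, 18 mm high; origin under its centre
- wrench: loose wrench, 170 mm long, lying on the bench; origin near its middle
- carton: small closed carton, 70 x 50 x 40 mm; origin under its centre
- bolt: bolt standing on its head, 20 mm wide, 38 mm high; origin under its centre
Things that resemble listed ones, but are neither listed nor needed, are in the scene too. Leave any orange, red or yellow look-alike of the part that bears bearing_b_mid alone.

How it is judged:
By the outcome, as a careful person would: the job done as asked, in the order asked, and still so for the second after the job is handed in, while the arm keeps its last pose, push and grip.
It also fails if it takes over 58 s, if anything falls off the work surface, if the arm or the gripper's body presses on something with over 40 N, if the wrist force passes 120 N, or if a joint passes its speed limit or range.

## Working session

There is one attempt and no reset: what is moved stays moved. The work goes in short steps, Python scripts to look and compute and a tool call to move; the robot and the scene stay as the last step left them, time stands still between calls to the robot, and variables do not carry over. Pictures are saved under pics/ and viewed, and the job is handed in when it is done.

Besides the shell and the picture viewer there is one more tool, called after "Emit:" by a JSON object that holds its "fn" and its "kwargs", one argument or row to a line. arm_command: Moves the arm, as the interface text tells. Its arguments: {"type":"object","properties":{"targets":{"type":"string"},"force":{"type":"number"}},"required":["targets"]}

```bash
mkdir -p pics; cat > h.py <<'E'
import numpy as np, cv2
from plant import manip, viewer
from scipy.spatial.transform import Rotation as R
def snap(n,tag):
    s=manip.observe(); p,d=viewer.capture(n); cv2.imwrite(f'pics/{tag}.png',p); np.savez(f'pics/{tag}.npz',d=d,p=p,pos=s['position'],q=s['eef_rot']); return p,d
def cam(n,z=None):
    c=viewer.calibration(n); K=np.array(c['K'],float)
    if 'rvec' in c:
        r=R.from_rotvec(np.array(c['rvec']).ravel()).as_matrix(); t=np.array(c['tvec']).ravel()
        return K,r.T,-r.T@t
    T=np.array(c['T_tool_cam']); Rt=R.from_quat(z['q']).as_matrix()
    return K,Rt@T[:3,:3],Rt@T[:3,3]+z['pos']
def depthpt(n,tag,u,v):
    z=np.load(f'pics/{tag}.npz'); K,A,o=cam(n,z); d=np.median(z['d'][v-1:v+2,u-1:u+2])
    return A@(np.linalg.inv(K)@[u,v,1]*d)+o
def planept(n,tag,u,v,h):
    z=np.load(f'pics/{tag}.npz'); K,A,o=cam(n,z); r=A@(np.linalg.inv(K)@[u,v,1]); return o+r*(h-o[2])/r[2]
def crop(tag,x0,y0,x1,y1,s,out):
    p=cv2.imread(f'pics/{tag}.png')[y0:y1,x0:x1]; cv2.imwrite(f'pics/{out}.png',cv2.resize(p,None,fx=s,fy=s,interpolation=cv2.INTER_CUBIC))
E
python3 - <<'E'
from h import *
snap('top','top0'); snap('scene','scene0'); s=manip.observe(); print(s)
for n in('top','scene'): print(cam(n))
print(viewer.calibration('wrist'))
E
```

```text
{'time_s': 0.1, 'joint_positions': array([-1.32459922e+00,  4.91489966e-01,  1.55940179e+00, -1.29916603e-06,
        1.09171499e+00, -1.05637406e-01]), 'dq': array([ 0.00148635,  0.00030375, -0.00310341,  0.00014279, -0.00036342,
        0.00216341]), 'joint_efforts': array([ 2.69119184e-03, -6.19446659e+01, -2.62025857e+01, -1.70659887e-04,
        2.87647184e-03,  1.46757606e-05]), 'position': array([ 215.33073664, -586.49059879,  210.58740262]), 'eef_rot': array([ 8.19945345e-01, -5.72441590e-01, -3.83205380e-04, -3.32038213e-04]), 'ft_force': array([1.04485043, 0.13410686, 0.57882512]), 'wrist_torque': array([-0.02663323,  0.00412268,  0.04603908]), 'gripper_width': 85.18026775163439}
(array([[410.17736391,   0.        , 261.67326025],
       [  0.        , 410.17736391, 189.73715337],
       [  0.        ,   0.        ,   1.        ]]), array([[ 0.01903212, -0.99747999,  0.06834798],
       [-0.99981346, -0.01921243, -0.00198169],
       [ 0.00328983, -0.06829751, -0.99765957]]), array([ 427.10777038,   17.35341462, 1104.58531875]))
(array([[381.48891665,   0.        , 259.42206426],
       [  0.        , 381.48891665, 190.2316687 ],
       [  0.        ,   0.        ,   1.        ]]), array([[-0.53373276,  0.70903146, -0.46087279],
       [ 0.84560591,  0.45324308, -0.28199532],
       [ 0.00894385, -0.5402269 , -0.84147187]]), array([965.29470185, 303.06808824, 903.45912545]))
{'K': array([[323.02974131,   0.        , 257.16146901],
       [  0.        , 323.02974131, 191.55623509],
       [  0.        ,   0.        ,   1.        ]]), 'T_tool_cam': array([[ 9.99999500e-01, -6.83850353e-04,  7.29622676e-04,
        -3.69059635e-01],
       [ 4.68724969e-04,  9.65045198e-01,  2.62083088e-01,
        -6.61096871e+01],
       [-8.83344472e-04, -2.62082615e-01,  9.65045036e-01,
        -1.62848972e+02],
       [ 0.00000000e+00,  0.00000000e+00,  0.00000000e+00,
         1.00000000e+00]])}
```

View pics/top0.png

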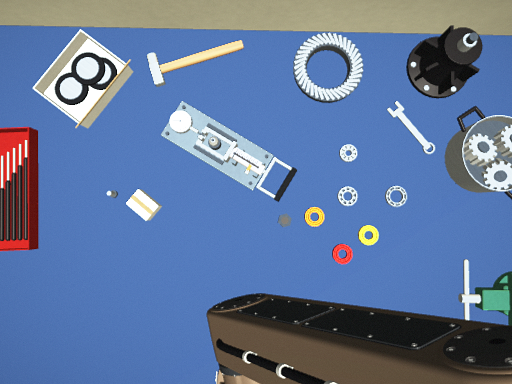

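View pics/scene0.png

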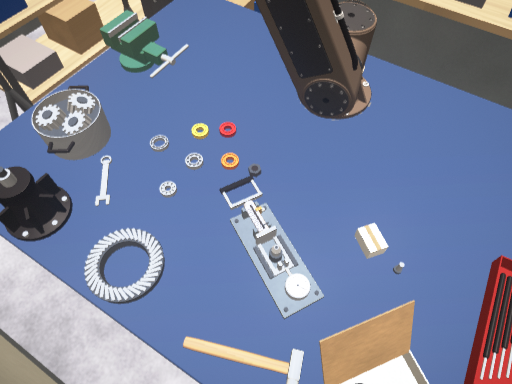

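The top view shows three steel rings at (348,152), (347,196) and (397,196), and coloured look-alikes at (315,216), (369,235) and (343,254). The tester is around (230,150), with its handle at (285,182).

```bash
python3 - <<'E'
from h import *
crop('top0',270,130,420,240,5,'c1'); crop('top0',155,95,305,210,5,'c2')
for n,u,v in(('A',348,152),('B',347,196),('C',397,196)): print(n,planept('top','top0',u,v,14))
E
```

```text
A [ 607.78189518 -214.52426189   14.        ]
B [ 489.47868658 -212.4087007    14.        ]
C [ 492.03994512 -345.73445816   14.        ]
```

View pics/c1.png

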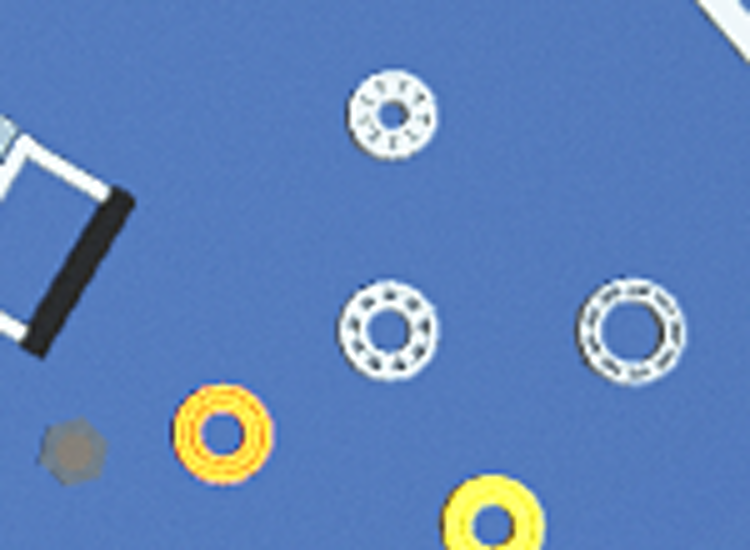

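View pics/c2.png

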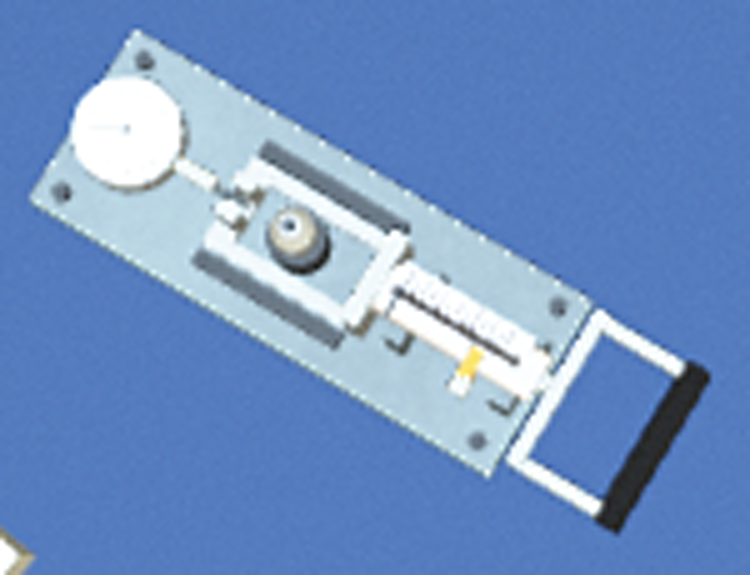

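Candidates: A (348,152), about 45 px across relative to B's 50 and with a small bore, so no. C (397,196) has a large bore and thin ring, so no. The orange (315,216), yellow (369,235) and red (343,254) rings are look-alikes to leave alone. The choice is B at (347.8,196.2): its OD ratios of 90:100:108 match 47:52:56, and its bore is the middle one.

```bash
python3 - <<'E'
from h import *
P=lambda u,v,h: planept('top','top0',u,v,h)
b=P(347.8,196.2,15); print('B',b)
h1=P(155+697/5,95+370/5,60.5); h2=P(155+608/5,95+522/5,60.5); print(h1,h2,np.linalg.norm(h1-h2))
g=(h1+h2)/2; m=P(155+290/5,95+225/5,74); print('grip',g,'mand',m,np.linalg.norm((m-g)[:2]))
d=P(155+127/5,95+131/5,64);print('dial',d)
x=d-g; print('yaw x',np.degrees(np.arctan2(x[1],x[0])))
s=manip.observe(); M=R.from_quat(s['eef_rot']).as_matrix(); print(M, s['joint_positions'][-1])
print('jaw yaw',np.degrees(np.arctan2(M[1,0],M[0,0])))
E
```

```text
B [ 488.92936757 -214.33093293   15.        ]
[553.4719186  -67.50407073  60.5       ] [474.69823747 -23.21087883  60.5       ] 90.37244981411294
grip [514.08507804 -45.35747478  60.5       ] mand [621.86282108 141.25018683  74.        ] 215.49584976335453
dial [670.93463078 227.53017574  64.        ]
yaw x 60.110700104466865
[[ 3.44620959e-01 -9.38741888e-01 -2.48269969e-04]
 [-9.38741379e-01 -3.44621032e-01  9.83231769e-04]
 [-1.00855990e-03 -1.05780982e-04 -9.99999486e-01]] -0.1056374061774633
jaw yaw -69.84132988241075
```

Emit:
{"fn": "arm_command", "kwargs": {
  "targets": "0.85 0.05 0.07 0 0 0 8; 0.85 0.08 0.11 0 0 0 16; 0.85 0.11 0.15 -0.01 0 0 24; 0.85 0.14 0.19 -0.02 0 0 32; 0.85 0.17 0.23 -0.03 0 0 40; 0.85 0.20 0.27 -0.04 0 0 40; 0.85 0.23 0.31 -0.05 0 0 40; 0.85 0.255 0.345 -0.06 0 0 40; 0.85 0.274 0.372 -0.08 0 0 40; 0.85 0.274 0.372 -0.09 0 0 40; 0.85 0.274 0.372 -0.09 0 0 40; 0.85 0.274 0.372 -0.09 0 0 40"
}}

```text
time_s: 1.3
position: [489.2, -214.4, 120.4]
eef_rot: [0.966, -0.257, -0.001, -0.0]
ft_force: [-0.9, -0.0, 0.2]
gripper_width: 72.8
```

```bash
python3 - <<'E'
from h import *
snap('wrist','w1')
z=np.load('pics/w1.npz');print(z['pos'],R.from_quat(z['q']).as_matrix()[:,0])
E
```

```text
[ 489.22421318 -214.4060464   120.41673711] [ 0.86796485 -0.49662171 -0.00197438]
```

View pics/w1.png

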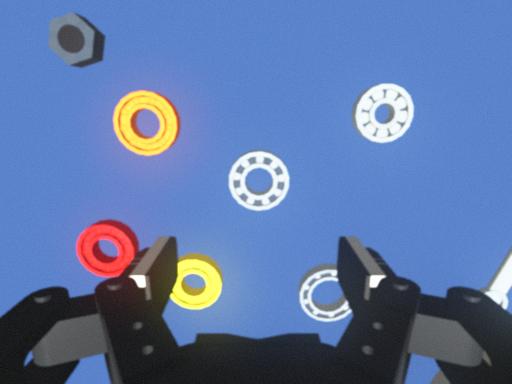

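The wrist view shows bearing B centred near (259,181), clear of the fingers at (150,250) and (355,250). The yellow look-alike is at (193,281) and C at (327,293).

```bash
python3 - <<'E'
from h import *
p=cv2.imread('pics/w1.png'); 
c=p[140:222,218:302]; hsv=cv2.cvtColor(c,cv2.COLOR_BGR2HSV); m=(hsv[...,1]<70).astype(np.uint8)*255
cs,_=cv2.findContours(m,cv2.RETR_EXTERNAL,cv2.CHAIN_APPROX_NONE); k=max(cs,key=cv2.contourArea)
e=cv2.fitEllipse(k); print(e); u,v=e[0][0]+218,e[0][1]+140; print(u,v)
w=planept('wrist','w1',u,v,13); print(w)
z=np.load('pics/w1.npz'); print('delta',w-z['pos'], 'depth z',depthpt('wrist','w1',259,156)[2])
Rt=R.from_quat(z['q']).as_matrix(); print('tool',Rt.T@(w-z['pos']))
crop('w1',218,140,302,222,7,'c3')
E
```

```text
((40.51967239379883, 39.948524475097656), (59.56637191772461, 59.70969772338867), 157.15496826171875)
258.5196723937988 179.94852447509766
[ 491.43003055 -212.05091757   13.        ]
delta [   2.20581737    2.35512884 -107.41673711] depth z 12.605948102178047
tool [  0.95704549  -3.14161588 107.4149989 ]
```

View pics/c3.png

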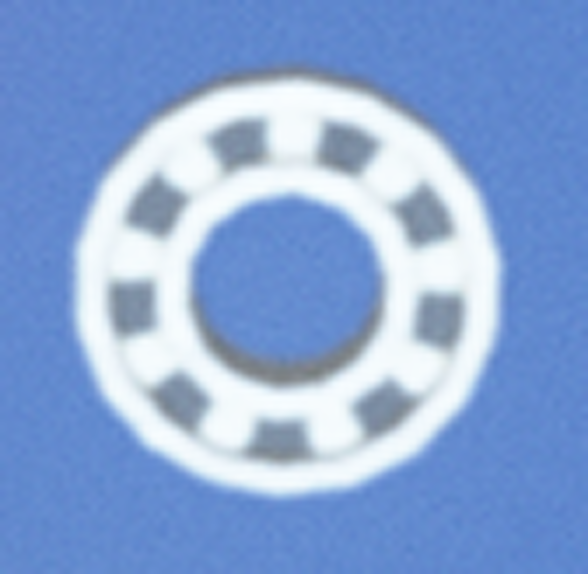

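Emit:
{"fn": "arm_command", "kwargs": {
  "targets": "0.85 0.002 0.002 -0.03 0 0 0; 0.85 0.002 0.002 -0.07 0 0 0; 0.85 0.002 0.002 -0.1 0 0 0; 0.85 0.002 0.002 -0.114 0 0 0; 0.85 0.002 0.002 -0.116 0 0 0; 0.85 0.002 0.002 -0.116 0 0 0"
}}

```text
time_s: 1.95
position: [491.1, -214.2, 5.6]
eef_rot: [0.966, -0.258, -0.0, 0.0]
ft_force: [-0.6, -0.3, -0.2]
gripper_width: 72.5
```

```bash
python3 - <<'E'
from h import *
snap('wrist','w2'); s=manip.observe(); print(s['position'],s['ft_force'])
E
```

```text
[ 491.40213957 -214.1067316     6.0022856 ] [0.2833233  1.0066459  0.36206992]
```

View pics/w2.png

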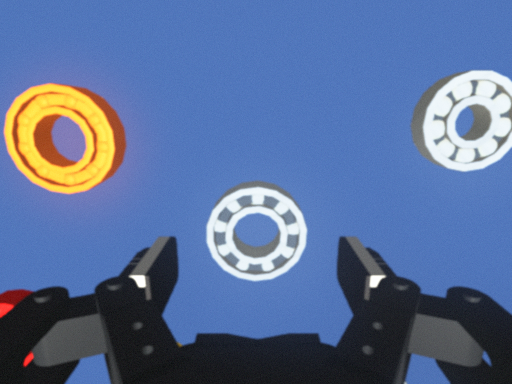

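```bash
python3 - <<'E'
from h import *
w=planept('wrist','w2',257,233,15); z=np.load('pics/w2.npz'); Rt=R.from_quat(z['q']).as_matrix(); print('tool',Rt.T@(w-z['pos']), w-z['pos'])
for i in range(3): print(manip.observe()['position'])
d=z['d']; print(d[235:262:6,150:180:4])
print(Rt)
for uv in((168,245),(345,245),(160,250)): print(Rt.T@(depthpt('wrist','w2',*uv)-z['pos']))
E
```

```text
tool [-0.40380193 -2.72525123 -9.44346921] [1.0120387  2.56292621 9.44332292]
[ 491.40213957 -214.1067316     6.0022856 ]
[ 491.40213957 -214.1067316     6.0022856 ]
[ 491.40213957 -214.1067316     6.0022856 ]
[[181.30376  181.63539  181.62279  180.87193  181.46312  182.09444
  182.1007   182.07884 ]
 [182.35365  181.71472  134.84445  135.24265  134.24266  136.11775
  140.56044  181.90685 ]
 [139.5668   129.17798  129.38359  128.9016   128.49216  133.6531
  139.86728  182.98538 ]
 [123.6646   123.901215 124.21285  124.63112  128.45363  135.31012
  141.25127  184.51198 ]
 [119.809906 119.11584  119.5467   122.46034  129.11511  132.58537
  140.28786  184.6914  ]]
[[ 8.66675444e-01 -4.98872336e-01 -2.59594233e-04]
 [-4.98872342e-01 -8.66675478e-01  4.53022761e-05]
 [-2.47584009e-04  9.02420130e-05 -9.99999965e-01]]
[-36.7847354  -10.66466866 -41.18162796]
[ 36.00413652  -9.92332695 -39.70863008]
[-38.6053363  -10.80701163 -46.14923321]
```

Emit:
{"fn": "arm_command", "kwargs": {
  "targets": "0.85 0.001 0.0025 -0.001 0 0 0; 0.85 0.001 0.0025 -0.002 0 0 0; 0.85 0.001 0.0025 -0.002 0 0 0; 0.5 0.001 0.0025 -0.002 0 0 0; 0.4 0.001 0.0025 -0.002 0 0 0; 0.4 0.001 0.0025 -0.002 0 0 0; 0.4 0.001 0.0025 -0.002 0 0 0; 0.4 0.001 0.0025 -0.002 0 0 0",
  "force": 60
}}

```text
time_s: 2.8
position: [492.4, -211.6, 4.0]
eef_rot: [0.966, -0.258, 0.0, 0.0]
ft_force: [0.7, 0.6, -0.8]
gripper_width: 34.3
```

```bash
python3 - <<'E'
from h import *
snap('wrist','w3'); s=manip.observe(); print(s['position'],s['ft_force'],s['gripper_width'])
E
```

```text
[ 492.38564075 -211.60024679    3.97228441] [-0.50734099  0.30816814  0.70731845] 34.36073238915998
```

View pics/w3.png

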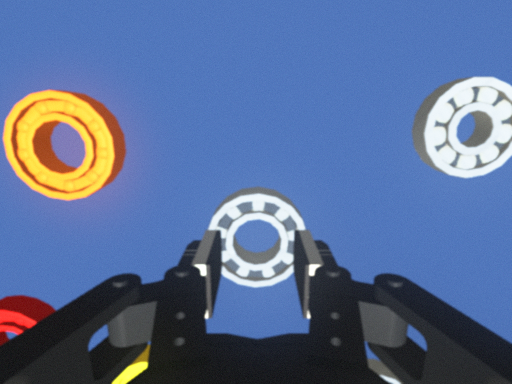

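The fingers closed to 34 mm and seem to have passed over the ring's top rather than its sides. I'll measure the tip heights before anything else.

```bash
python3 - <<'E'
from h import *
z=np.load('pics/w3.npz'); Rt=R.from_quat(z['q']).as_matrix()
for uv in((217,232),(215,235),(212,240),(212,255),(212,275),(212,290),(212,305),(302,235),(306,240),(303,270),(256,196),(256,281),(256,215)):
  w=depthpt('wrist','w3',*uv); print(uv,Rt.T@(w-z['pos']),w)
crop('w3',170,170,345,345,4,'c4')
E
```

```text
(217, 232) [-18.26862553 -11.09111054 -28.40503403] [ 482.04113101 -192.84240252   32.35376995]
(215, 235) [-18.75888163 -11.01953608 -31.64746221] [ 481.57910245 -192.65892417   35.59594203]
(212, 240) [-19.37154852 -10.9609628  -36.87476208] [ 481.01660495 -192.40249012   40.82291951]
(212, 255) [-17.54412114 -10.81614111 -50.56062387] [ 482.52258893 -193.43479667   54.50976109]
(212, 275) [-17.26341935  -4.52427619 -54.40420516] [ 479.62686968 -199.0273482    58.35393228]
(212, 290) [-17.31599218   1.08603364 -55.56988184] [ 476.78325903 -203.86381044   59.51997427]
(212, 305) [-17.25428423   6.23388677 -57.46046213] [ 474.26899999 -208.35616096   61.41094808]
(302, 235) [ 19.361057   -10.69118225 -30.94872147] [ 514.45830379 -211.95202139   34.917492  ]
(306, 240) [ 20.22657192 -10.95944275 -36.95146614] [ 515.33974809 -212.1491181    40.92067718]
(303, 270) [ 16.91853435  -5.86735121 -53.13651653] [ 509.92628674 -214.90817461   57.1043235 ]
(256, 196) [ -0.88156899 -22.7987605  -10.98404205] [ 502.9577172  -191.36974257   14.94120383]
(256, 281) [ -0.94745761  23.80320893 -10.97795884] [ 479.66284492 -231.7318145    14.93835352]
(256, 215) [ -0.89474894 -13.05664392 -11.21943247] [ 498.08835083 -199.80763103   15.17727036]
```

View pics/c4.png

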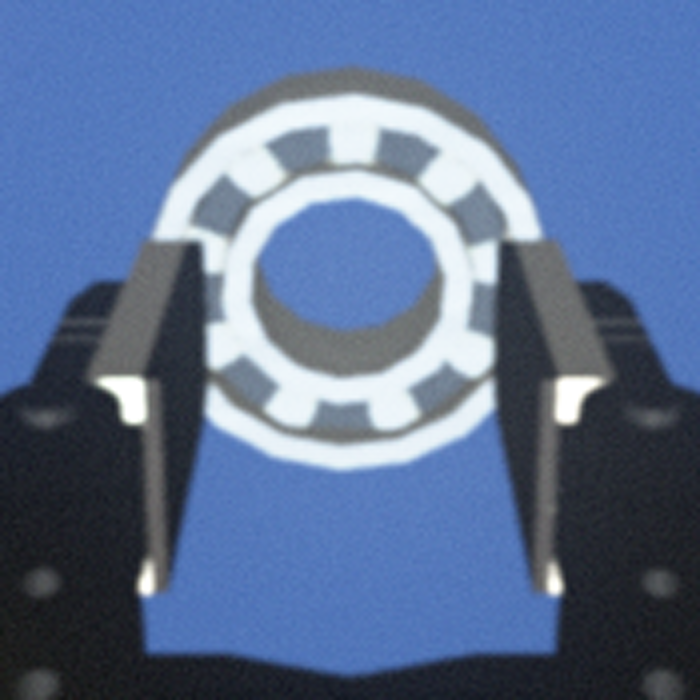

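```bash
python3 - <<'E'
from h import *
z=np.load('pics/w3.npz'); d=z['d']
np.set_printoptions(linewidth=200,precision=0,suppress=True)
print(d[226:300:4,206:228])
print(d[226:300:4,288:310])
E
```

```text
[[177. 177. 178. 164. 162. 163. 162. 162. 161. 162. 163. 165. 166. 166. 165. 165. 165. 165. 165. 165. 165. 165.]
 [147. 146. 147. 147. 147. 147. 147. 147. 147. 147. 147. 147. 146. 145. 148. 165. 167. 165. 166. 166. 167. 165.]
 [142. 142. 143. 142. 142. 142. 142. 142. 142. 142. 142. 141. 143. 143. 147. 151. 165. 165. 166. 166. 166. 163.]
 [139. 139. 137. 137. 139. 137. 138. 137. 139. 137. 138. 137. 140. 143. 147. 150. 167. 166. 167. 166. 165. 163.]
 [134. 135. 134. 134. 135. 134. 133. 134. 134. 135. 134. 136. 139. 143. 147. 150. 167. 167. 168. 168. 165. 164.]
 [131. 130. 131. 129. 130. 130. 131. 129.   0. 130. 134. 136. 140. 143. 148. 150. 168. 168. 168. 168. 164. 166.]
 [125. 127. 126. 126. 127. 126. 126. 127. 127. 130. 133. 136. 140. 143. 146. 151. 169. 169. 169. 169. 169. 169.]
 [124. 123. 124. 123. 123. 124. 123. 125. 127. 130. 134. 137. 140. 142. 148. 151. 168. 168. 169. 168. 169. 169.]
 [120. 120. 120. 120. 120. 121. 121. 123. 128. 130. 133. 136. 140. 145. 148. 152. 155. 169. 169. 168. 169. 169.]
 [116. 116. 116. 117. 116. 119. 121. 124. 128. 130. 132. 138. 140. 143. 147. 152. 1
[... 2495 characters left out ...]
 116. 116. 116. 117.]
 [187. 187. 186. 186. 186. 187. 187. 149. 142. 140. 137. 133. 130. 126. 123. 121. 120. 117. 116. 117. 116. 117.]
 [187. 187. 187. 187. 187. 187. 187. 187. 143. 140. 136. 133. 130. 127. 125. 122. 119. 117. 117. 117. 117. 116.]
 [189. 187. 188. 188. 188. 189. 188. 188. 187. 140. 137. 134. 130. 127. 124. 121. 119. 118. 117. 117. 117. 119.]
 [189. 188. 187. 188. 189. 189.   0. 188. 188. 187. 137. 133. 130. 128. 124. 121. 118. 117. 117. 117. 118. 117.]
 [189. 190. 188. 188. 189. 189. 189. 190. 190. 189. 189. 133. 131. 127. 124. 122. 119. 119. 118. 118. 119. 117.]
 [190. 189. 190. 190. 191. 190. 190. 189. 190. 189. 190. 132. 129. 126. 125. 122. 118. 117. 118. 119. 120. 117.]]
```

```bash
python3 - <<'E'
from h import *
for t,u,v in(('w1',259.1,180.6),('w2',257,233),('w3',256.9,240.3)):
  z=np.load(f'pics/{t}.npz');Rt=R.from_quat(z['q']).as_matrix();w=planept('wrist',t,u,v,15);print(t,w,Rt.T@(w-z['pos']))
E
```

```text
w1 [ 491.80346141 -212.38290866   15.        ] [  1.44209557  -3.03887599 105.41403922]
w2 [ 492.11504326 -211.62673747   15.        ] [-0.40380615 -2.72527125 -9.44346921]
w3 [ 491.66096354 -211.85791975   15.        ] [ -0.45735331   0.59359518 -11.04097231]
```

Depth confirms the tips stand about 20 mm behind the TCP, so the pads closed in free air above the ring, with no contact and nothing moved. I'll reopen and go down with the force watched.

Emit:
{"fn": "arm_command", "kwargs": {
  "targets": "0.85 0 0 0 0 0 0; 0.85 0 0 0 0 0 0; 0.85 0 0 0 0 0 0; 0.85 0 0 0 0 0 0; 0.85 0 0 -0.004 0 0 0; 0.85 0 0 -0.008 0 0 0; 0.85 0 0 -0.01 0 0 0; 0.85 0 0 -0.01 0 0 0"
}}

```text
time_s: 3.65
position: [492.2, -211.5, -6.5]
eef_rot: [0.966, -0.258, -0.0, -0.0]
ft_force: [-0.1, -1.2, -0.5]
gripper_width: 72.4
```

Emit:
{"fn": "arm_command", "kwargs": {
  "targets": "0.85 0 0 -0.003 0 0 0; 0.85 0 0 -0.006 0 0 0; 0.85 0 0 -0.006 0 0 0"
}}

```text
time_s: 3.95
position: [492.0, -211.4, -12.9]
eef_rot: [0.966, -0.258, -0.0, -0.0]
ft_force: [0.4, -0.1, -0.0]
gripper_width: 72.5
```

Emit:
{"fn": "arm_command", "kwargs": {
  "targets": "0.85 0 0 -0.003 0 0 0; 0.85 0 0 -0.006 0 0 0; 0.85 0 0 -0.006 0 0 0; 0.6 0 0 -0.006 0 0 0; 0.45 0 0 -0.006 0 0 0; 0.45 0 0 -0.006 0 0 0; 0.45 0 0 -0.006 0 0 0",
  "force": 60
}}

```text
time_s: 4.65
position: [492.1, -211.5, -18.2]
eef_rot: [0.966, -0.258, -0.0, 0.0]
ft_force: [-2.0, 1.1, 8.4]
gripper_width: 49.6
```

```bash
python3 - <<'E'
from h import *
snap('wrist','w4'); s=manip.observe(); print(s['position'],s['ft_force'],s['gripper_width'])
E
```

```text
[ 492.09797408 -211.44467745  -18.23258906] [-1.55916848  1.40273871  8.76845251] 49.59900742886027
```

View pics/w4.png

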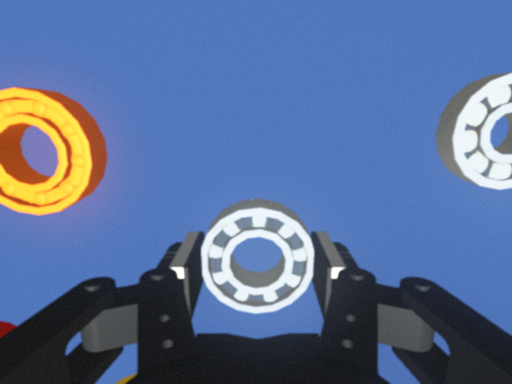

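Now the ring sits between the pads at (257,258), with the width stopped at 49.6. I'll lift it a little and check the hold.

Emit:
{"fn": "arm_command", "kwargs": {
  "targets": "0.45 0 0 0.005 0 0 0; 0.45 0 0 0.015 0 0 0; 0.45 0 0 0.03 0 0 0; 0.45 0 0 0.04 0 0 0; 0.45 0 0 0.04 0 0 0"
}}

```text
time_s: 5.2
position: [492.7, -211.8, 23.3]
eef_rot: [0.966, -0.258, 0.001, 0.0]
ft_force: [1.2, -0.8, -2.0]
gripper_width: 48.9
```

```bash
python3 - <<'E'
from h import *
snap('wrist','w5'); s=manip.observe(); print(s['position'],s['ft_force'],s['gripper_width'])
crop('w5',150,170,360,345,3.8,'c5')
z=np.load('pics/w5.npz'); Rt=R.from_quat(z['q']).as_matrix()
for uv in((257,217),(257,305),(218,262),(296,262),(225,290),(290,290),(240,225),(275,225)):
  w=depthpt('wrist','w5',*uv); print(uv,(Rt.T@(w-z['pos'])).round(1))
E
```

```text
[ 492.40661505 -211.63029497   22.53033012] [ 0.76260016 -0.17841105 -1.53020017] 48.91787820116282
(257, 217) [ -0.4 -19.  -30.7]
(257, 305) [ -0.4  23.7 -32.2]
(218, 262) [-18.1   2.8 -30. ]
(296, 262) [ 17.3   2.9 -29.9]
(225, 290) [-15.4  17.6 -29.3]
(290, 290) [ 15.   17.5 -29.5]
(240, 225) [ -7.9 -14.9 -29.8]
(275, 225) [  7.5 -15.1 -30.3]
```

View pics/c5.png

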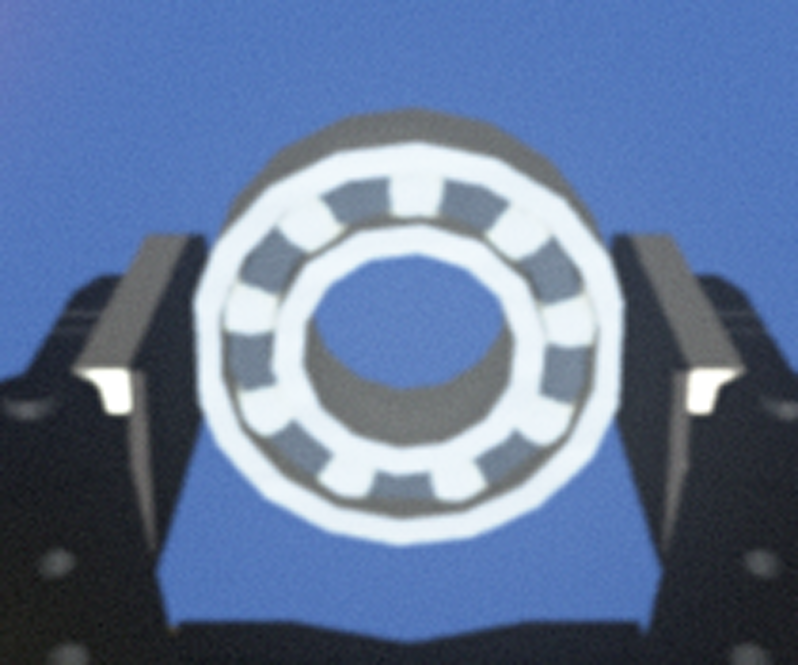

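The bearing is held and level: its top face is at tool z −30 all round. I'll carry it to a viewing pose 60 mm short of the mandrel.

Emit:
{"fn": "arm_command", "kwargs": {
  "targets": "0.45 0 0.01 0.03 0 0 0; 0.45 0.01 0.03 0.06 0 0 0; 0.45 0.022 0.065 0.078 0 0 0; 0.45 0.034 0.1 0.078 0 0 0; 0.45 0.045 0.135 0.078 0 0 0; 0.45 0.057 0.17 0.078 0 0 0; 0.45 0.068 0.205 0.078 0 0 0; 0.45 0.08 0.24 0.078 0 0 0; 0.45 0.09 0.27 0.078 0 0 0; 0.45 0.1 0.3 0.078 0 0 0; 0.45 0.1 0.3 0.078 0 0 0; 0.45 0.1 0.3 0.078 0 0 0",
  "force": 80
}}

```text
time_s: 6.45
position: [592.0, 88.8, 99.7]
eef_rot: [0.966, -0.257, 0.0, 0.0]
ft_force: [-0.2, -0.4, -1.5]
gripper_width: 48.3
```

```bash
python3 - <<'E'
from h import *
snap('wrist','w6'); s=manip.observe(); print(s['position'],s['ft_force'],s['gripper_width'])
crop('w6',150,170,360,345,3.8,'c6')
z=np.load('pics/w6.npz'); Rt=R.from_quat(z['q']).as_matrix(); print(Rt[:,0])
for uv in((257,217),(257,305),(218,262),(296,262),(225,290),(290,290),(240,225),(275,225)):
  w=depthpt('wrist','w6',*uv); print(uv,(Rt.T@(w-z['pos'])).round(1))
E
```

```text
[591.89163738  88.17022167  99.87503043] [-0.11368105  0.10124186 -0.96619012] 48.54085626854812
[ 8.67679405e-01 -4.97124081e-01  3.12465446e-04]
(257, 217) [ -0.4 -18.7 -30. ]
(257, 305) [ -0.4  23.7 -32.2]
(218, 262) [-18.1   2.9 -29.9]
(296, 262) [ 17.3   2.8 -30.1]
(225, 290) [-15.4  17.7 -29.2]
(290, 290) [ 15.   17.6 -29.4]
(240, 225) [ -7.9 -15.  -29.8]
(275, 225) [  7.5 -15.1 -30.3]
```

View pics/w6.png

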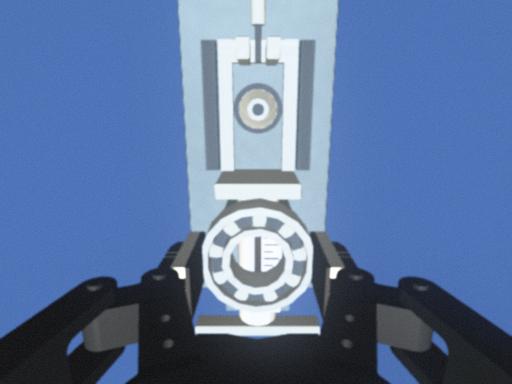

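```bash
python3 - <<'E'
from h import *
crop('w6',220,70,300,150,8,'c7')
E
```

```text
(no output)
```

View pics/c7.png

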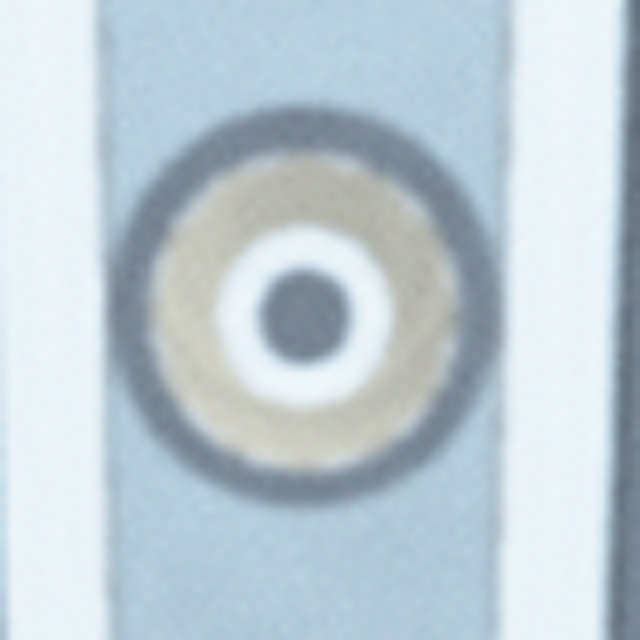

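View pics/c6.png

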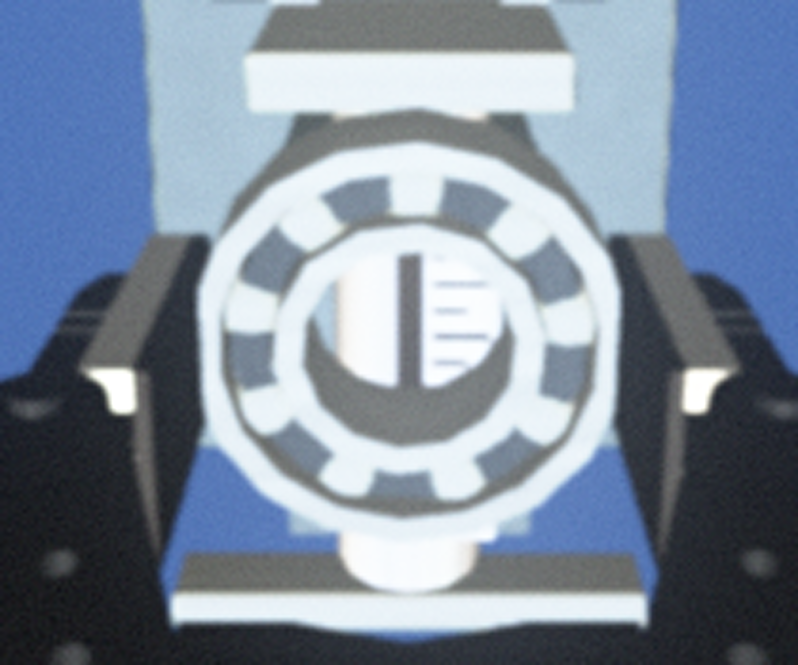

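```bash
cat >> h.py <<'E'
def toolplane(tag,u,v,zt):
    T=np.array(viewer.calibration('wrist')['T_tool_cam']);K=np.array(viewer.calibration('wrist')['K'])
    r=T[:3,:3]@(np.linalg.inv(K)@[u,v,1]); o=T[:3,3]; return o+r*(zt-o[2])/r[2]
E
python3 - <<'E'
from h import *
c=lambda x,y:(x/3.8+150-.37,y/3.8+170-.37)
for zt in(-30,):
  for nm,L in(('out',[(200,310),(620,310),(410,143),(410,537)]),('in',[(303,340),(513,340),(408,250),(408,445)])):
    P=[toolplane('w6',*c(*q),zt) for q in L]; print(nm,[p[:2].round(1) for p in P],'x',(P[0][0]+P[1][0])/2,'y',(P[2][1]+P[3][1])/2)
z=np.load('pics/w6.npz'); Rt=R.from_quat(z['q']).as_matrix()
k=lambda x,y:(x/8+220-.44,y/8+70-.44)
for q,h in(((305,316),74),((306,311),62),((306,305),45)):
  w=planept('wrist','w6',*k(*q),h); print(w,(Rt.T@(w-z['pos'])).round(2))
print('top depth z',depthpt('wrist','w6',258-8,110),depthpt('wrist','w6',249,110), depthpt('wrist','w6',258,110))
E
```

```text
out [array([-25. ,  -2.5]), array([24.6, -2.5]), array([ -0.2, -23.2]), array([-0.2, 28.4])] x -0.17392110263921623 y 2.607929102928196
in [array([-12.9,   1.4]), array([12.1,  1.4]), array([ -0.4, -10.1]), array([-0.4, 15.5])] x -0.4157921983571553 y 2.6879633791437882
[623.53259357 143.83644187  74.        ] [ 4.000e-02 -6.342e+01  2.565e+01]
[623.70832054 143.92355275  62.        ] [  0.14 -63.6   37.65]
[623.86470093 144.08681627  45.        ] [  0.19 -63.83  54.65]
top depth z [619.51232266 145.55490106  74.29775916] [619.01356395 145.83442857  74.0060047 ] [623.43854894 143.32278612  75.18482933]
```

Emit:
{"fn": "arm_command", "kwargs": {
  "targets": "0.45 0.008 0.014 0 0 0 0; 0.45 0.016 0.028 0 0 0 0; 0.45 0.025 0.043 -0.005 0 0 0; 0.45 0.033 0.057 -0.01 0 0 0; 0.45 0.033 0.057 -0.02 0 0 0; 0.45 0.033 0.057 -0.03 0 0 0; 0.45 0.033 0.057 -0.03 0 0 0; 0.45 0.033 0.057 -0.03 0 0 0"
}}

```text
time_s: 7.3
position: [624.6, 144.8, 69.4]
eef_rot: [0.966, -0.258, -0.0, 0.001]
ft_force: [0.2, 0.5, -0.8]
gripper_width: 48.1
```

```bash
python3 - <<'E'
from h import *
snap('wrist','w7'); s=manip.observe(); print(s['position'],s['ft_force'],s['gripper_width'])
crop('w7',150,170,360,345,3.8,'c8')
E
```

```text
[624.8763064  144.78940346  69.93075253] [-0.73657863 -0.0814306  -1.3318406 ] 48.253107049154394
```

View pics/c8.png

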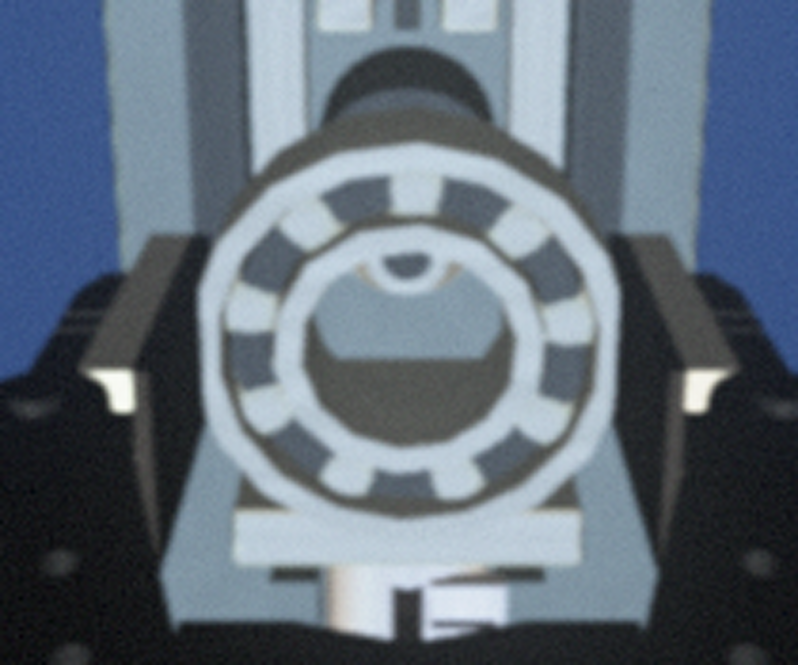

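```bash
python3 - <<'E'
from h import *
for y in (250,252,255): print(y,toolplane('w7',407/3.8+150-.37,y/3.8+170-.37,4.1))
crop('w7',220,220,296,270,10,'c9')
E
```

```text
250 [-0.54900073  4.34154335  4.1       ]
252 [-0.5492581   4.65673549  4.1       ]
255 [-0.54964459  5.13006885  4.1       ]
```

View pics/c9.png

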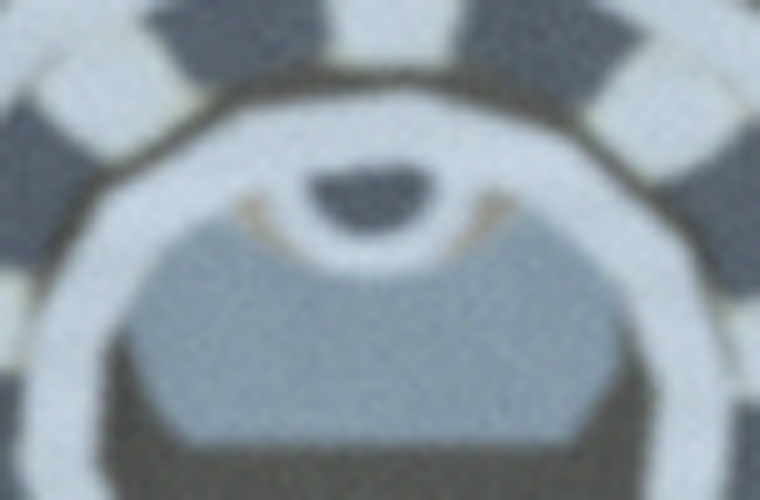

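```bash
python3 - <<'E'
from h import *
print(toolplane('w7',256.65,246.75,4.1)-[0,6,0],toolplane('w7',256.65,243.05,4.1)-[0,3.1,0])
print(toolplane('w6',258,109.5+10.8,25.65),toolplane('w6',258,109.5-10.8,25.65),toolplane('w6',258,109.5+5.7,25.65))
E
```

```text
[-0.60249311  5.19176862  4.1       ] [-0.60049808  5.83976272  4.1       ]
[  0.21603535 -57.20819919  25.65      ] [  0.21352302 -69.05291319  25.65      ] [  0.21543441 -60.04141323  25.65      ]
```

```bash
python3 - <<'E'
from h import *
z=np.load('pics/w7.npz'); Rt=R.from_quat(z['q']).as_matrix()
for t in('w6','w7'):
  z=np.load(f'pics/{t}.npz'); print(t,z['pos'],R.from_quat(z['q']).as_rotvec(degrees=True), (R.from_quat(z['q']).as_matrix()[:,2]).round(4))
z=np.load('pics/w7.npz'); Rt=R.from_quat(z['q']).as_matrix()
for u,v in((256,245),(257,245),(250,241),(256,240)): w=depthpt('wrist','w7',u,v); print(w,Rt.T@(w-z['pos']))
for i in range(4):
  viewer.calibration('wrist'); s=manip.observe(); print(s['position'],s['time_s'],s['joint_positions'])
E
```

```text
w6 [591.97708883  88.84931949  99.70588241] [ 1.73888722e+02 -4.62843349e+01  5.31884295e-03] [-2.e-04 -1.e-03 -1.e+00]
w7 [624.58304218 144.7679343   69.42956864] [ 1.73830671e+02 -4.64057445e+01 -8.03736394e-02] [-0.0012 -0.0011 -1.    ]
[620.69798982 139.88937186  73.9602105 ] [-0.93890685  6.17304141 -4.52025803]
[621.16334622 139.631522    73.97922689] [-0.40696454  6.16468119 -4.53955148]
[619.17826741 143.60357621  74.3138317 ] [-4.10775933  3.71102008 -4.87626793]
[622.30392761 142.66914498  74.71638619] [-0.93245605  2.96394544 -5.28159756]
[624.8763064  144.78940346  69.93075253] 7.35 [ 1.25192881e-01  6.72297939e-01  1.64404339e+00 -1.33211748e-03
  8.25676067e-01  6.47901962e-01]
[624.8763064  144.78940346  69.93075253] 7.35 [ 1.25192881e-01  6.72297939e-01  1.64404339e+00 -1.33211748e-03
  8.25676067e-01  6.47901962e-01]
[624.8763064  144.78940346  69.93075253] 7.35 [ 1.25192881e-01  6.72297939e-01  1.64404339e+00 -1.33211748e-03
  8.25676067e-01  6.47901962e-01]
[624.8763064  144.78940346  69.93075253] 7.35 [ 1.25192881e-01  6.72297939e-01  1.64404339e+00 -1.33211748e-03
  8.25676067e-01  6.47901962e-01]
```

Emit:
{"fn": "arm_command", "kwargs": {
  "targets": "0.45 0 0.0005 -0.005 0 0 0; 0.45 0 0.0005 -0.01 0 0 0; 0.45 0 0.0005 -0.014 0 0 0; 0.45 0 0.0005 -0.018 0 0 0; 0.45 0 0.0005 -0.018 0 0 0"
}}

```text
time_s: 7.85
position: [624.6, 145.2, 51.2]
eef_rot: [0.966, -0.258, -0.001, 0.001]
ft_force: [-0.2, -0.1, -1.0]
gripper_width: 48.3
```

```bash
python3 - <<'E'
from h import *
snap('wrist','w8'); s=manip.observe(); print(s['position'],s['ft_force'],s['gripper_width'],s['wrist_torque'])
crop('w8',215,210,300,290,9,'c10')
E
```

```text
[624.73684449 145.224997    51.57862201] [ 0.33726986 -0.24857167 -1.23314016] 47.98180875403228 [ 2.76947198e-02  1.84349249e-02 -5.19038257e-05]
```

View pics/c10.png

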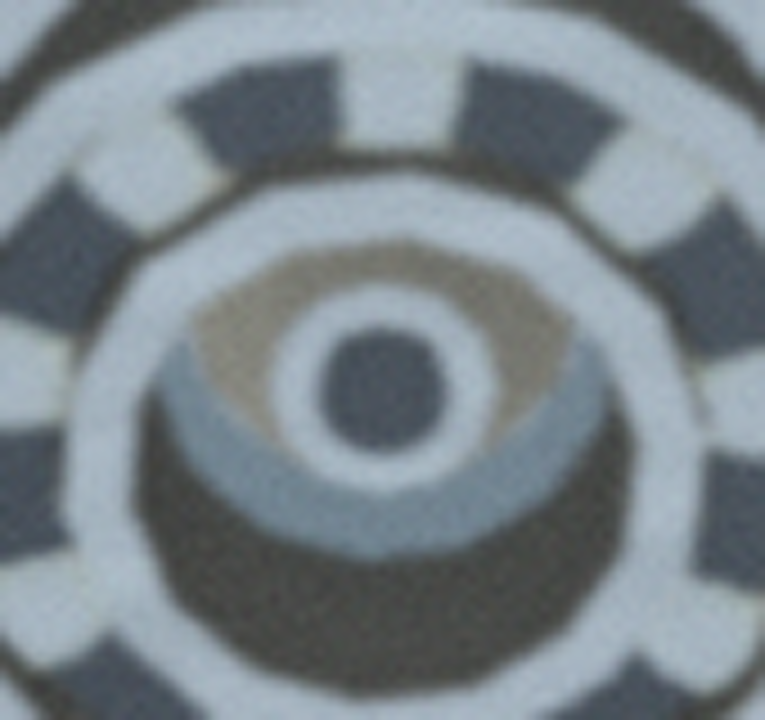

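```bash
python3 - <<'E'
from h import *
k=lambda x,y:(x/9+215-.44,y/9+210-.44)
print('m',toolplane('w8',*k(385,388),-22.6), toolplane('w8',*k(385,492),-22.6)-[0,6,0], toolplane('w8',*k(385,285),-22.6)+[0,6,0])
print('bore bottom',toolplane('w8',*k(380,555),-15)-[0,12.5,0])
print('bore top',toolplane('w8',*k(385,693),-30),toolplane('w8',*k(400,238),-30),toolplane('w8',*k(133,480),-30),toolplane('w8',*k(632,480),-30))
E
```

```text
m [ -0.25279325   1.83571857 -22.6       ] [ -0.25477203   1.8882286  -22.6       ] [ -0.25087316   1.96269992 -22.6       ]
bore bottom [ -0.52859147   3.34365114 -15.        ]
bore top [ -0.26821579  15.3928943  -30.        ] [  0.47807786  -9.8287424  -30.        ] [-12.96124905   3.28843608 -30.        ] [ 12.18305781   3.31290809 -30.        ]
```

Emit:
{"fn": "arm_command", "kwargs": {
  "targets": "0.45 0.0005 0.0008 0 0 0 0; 0.45 0.0005 0.0008 -0.002 0 0 0; 0.45 0.0005 0.0008 -0.004 0 0 0; 0.45 0.0005 0.0008 -0.006 0 0 0; 0.45 0.0005 0.0008 -0.007 0 0 0"
}}

```text
time_s: 8.4
position: [625.2, 146.0, 44.3]
eef_rot: [0.966, -0.258, -0.0, 0.001]
ft_force: [0.3, 0.3, -1.3]
gripper_width: 47.9
```

```bash
python3 - <<'E'
from h import *
snap('wrist','w9'); s=manip.observe(); print(s['position'],s['ft_force'],s['gripper_width'],s['wrist_torque'])
crop('w9',215,210,300,290,9,'c11')
E
```

```text
[625.13795752 146.02764039  44.22471723] [ 0.45360921 -0.36335639 -1.69018362] 48.3782970878655 [-0.01260484  0.03011747 -0.00346691]
```

View pics/c11.png

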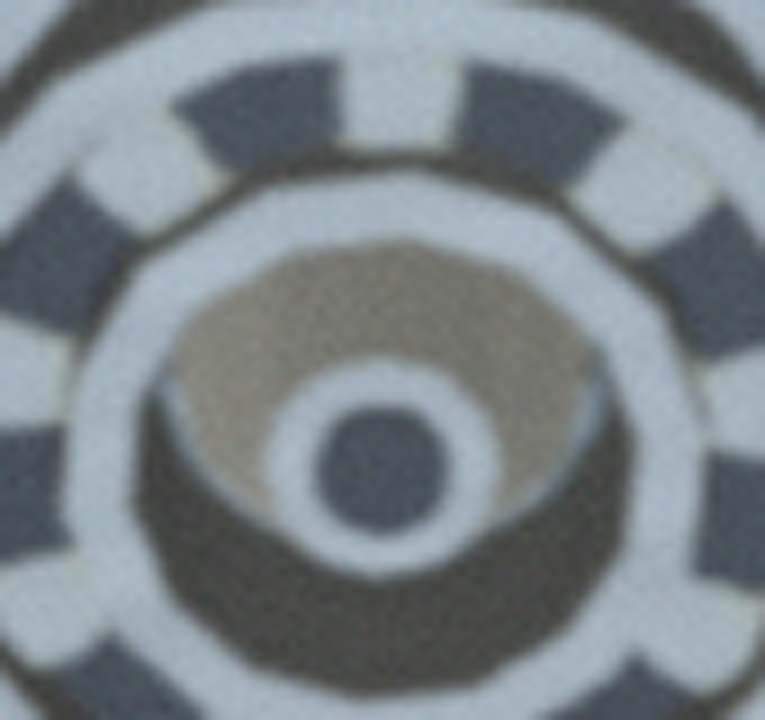

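The mandrel tip is concentric with the bore: tip at (383,468) and bore centre at (382,466) in the crop, in the same plane, with no contact force. Going straight down.

Emit:
{"fn": "arm_command", "kwargs": {
  "targets": "0.45 0 0 -0.002 0 0 0; 0.45 0 0 -0.004 0 0 0; 0.45 0 0 -0.006 0 0 0; 0.45 0 0 -0.008 0 0 0; 0.45 0 0 -0.008 0 0 0"
}}

```text
time_s: 8.95
position: [625.0, 146.0, 35.9]
eef_rot: [0.966, -0.258, -0.001, 0.001]
ft_force: [-0.0, 0.3, -1.1]
gripper_width: 48.3
```

Emit:
{"fn": "arm_command", "kwargs": {
  "targets": "0.45 0 0 -0.002 0 0 0; 0.45 0 0 -0.004 0 0 0; 0.45 0 0 -0.005 0 0 0; 0.45 0 0 -0.005 0 0 0"
}}

```text
time_s: 9.35
position: [624.9, 146.0, 30.7]
eef_rot: [0.966, -0.258, -0.001, 0.001]
ft_force: [0.9, 0.3, -1.2]
gripper_width: 48.3
```

```bash
python3 - <<'E'
from h import *
snap('wrist','w10'); s=manip.observe(); print(s['position'],s['ft_force'],s['gripper_width'],s['wrist_torque'])
crop('w10',150,170,360,345,3.8,'c12')
z=np.load('pics/w10.npz'); Rt=R.from_quat(z['q']).as_matrix()
for uv in((257,217),(257,307),(218,262),(296,262),(225,290),(290,290),(240,225),(275,225)):
  w=depthpt('wrist','w10',*uv); print(uv,(Rt.T@(w-z['pos'])).round(1),w.round(1))
E
```

```text
[624.98558727 146.04396239  30.80539213] [ 0.10677597 -0.4644481  -1.18099453] 48.607453810215866 [ 0.0821051  -0.007571    0.00454334]
(257, 217) [ -0.4 -19.  -30.8] [634.1 162.8  61.4]
(257, 307) [ -0.4  24.3 -32.9] [612.5 125.3  63.6]
(218, 262) [-18.1   3.  -29.7] [607.8 152.5  60.4]
(296, 262) [ 17.2   2.8 -30.2] [638.5 135.1  60.8]
(225, 290) [-15.4  17.8 -29.1] [602.8 138.3  59.8]
(290, 290) [ 15.   17.5 -29.5] [629.2 123.4  60.2]
(240, 225) [ -7.9 -15.  -29.8] [625.6 163.   60.4]
(275, 225) [  7.5 -15.1 -30.1] [639.  155.4  60.7]
```

View pics/c12.png

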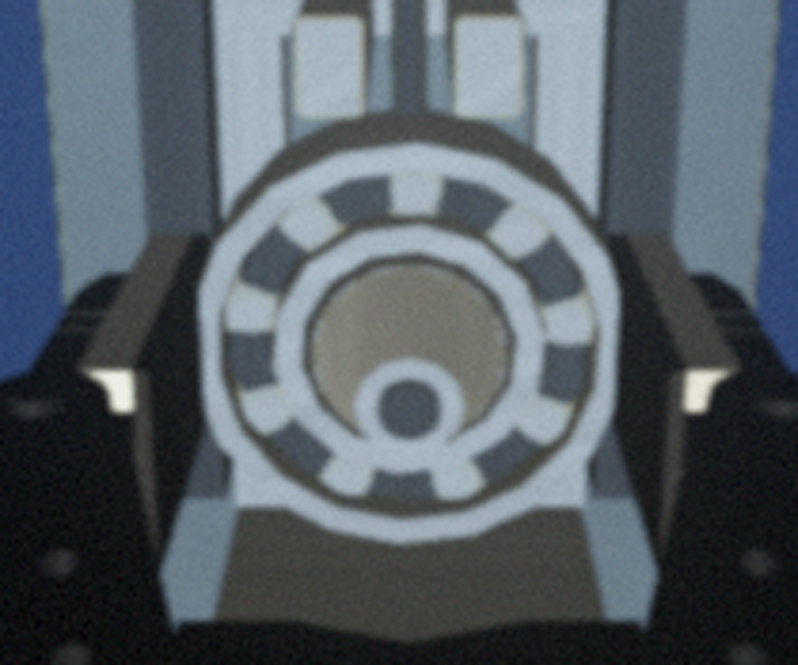

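Emit:
{"fn": "arm_command", "kwargs": {
  "targets": "0.45 0 0 -0.001 0 0 0; 0.45 0 0 -0.001 0 0 0; 0.45 0 0 -0.001 0 0 0"
}}

```text
time_s: 9.7
position: [625.0, 146.0, 29.8]
eef_rot: [0.966, -0.258, -0.001, 0.001]
ft_force: [-0.0, -0.5, -0.9]
gripper_width: 48.1
```

Emit:
{"fn": "arm_command", "kwargs": {
  "targets": "0.45 0 0 -0.001 0 0 0; 0.45 0 0 -0.0015 0 0 0; 0.45 0 0 -0.0015 0 0 0"
}}

```text
time_s: 10.0
position: [625.0, 146.0, 28.2]
eef_rot: [0.966, -0.258, -0.001, 0.001]
ft_force: [-0.6, -0.4, -1.0]
gripper_width: 48.7
```

Emit:
{"fn": "arm_command", "kwargs": {
  "targets": "0.45 0 0 -0.001 0 0 0; 0.45 0 0 -0.0015 0 0 0; 0.45 0 0 -0.0015 0 0 0"
}}

```text
time_s: 10.3
position: [625.0, 146.0, 27.0]
eef_rot: [0.966, -0.258, -0.001, 0.001]
ft_force: [-2.0, -0.7, 3.4]
gripper_width: 48.3
```

```bash
python3 - <<'E'
from h import *
snap('wrist','w11'); s=manip.observe(); print(s['position'],s['ft_force'],s['gripper_width'],s['wrist_torque'])
crop('w11',150,170,360,345,3.8,'c13')
z=np.load('pics/w11.npz'); Rt=R.from_quat(z['q']).as_matrix()
for uv in((218,262),(296,262),(225,290),(290,290),(240,225),(275,225),(257,250)):
  w=depthpt('wrist','w11',*uv); print(uv,(Rt.T@(w-z['pos'])).round(1),w.round(1))
E
```

```text
[625.0096797  146.0361902   27.07922398] [-2.42668517 -0.86380181  4.06073977] 48.372409062967634 [-0.13202849  0.36720258 -0.00040766]
(218, 262) [-18.1   3.  -29.6] [607.8 152.5  56.7]
(296, 262) [ 17.3   3.  -29.7] [638.5 134.8  56.8]
(225, 290) [-15.4  17.7 -29.1] [602.9 138.4  56.2]
(290, 290) [ 15.   17.4 -29.6] [629.3 123.5  56.7]
(240, 225) [ -7.9 -14.9 -29.7] [625.7 162.9  56.8]
(275, 225) [  7.5 -15.  -29.9] [639.  155.3  57. ]
(257, 250) [ -0.4  -7.1 -38.5] [628.3 152.5  65.5]
```

View pics/c13.png

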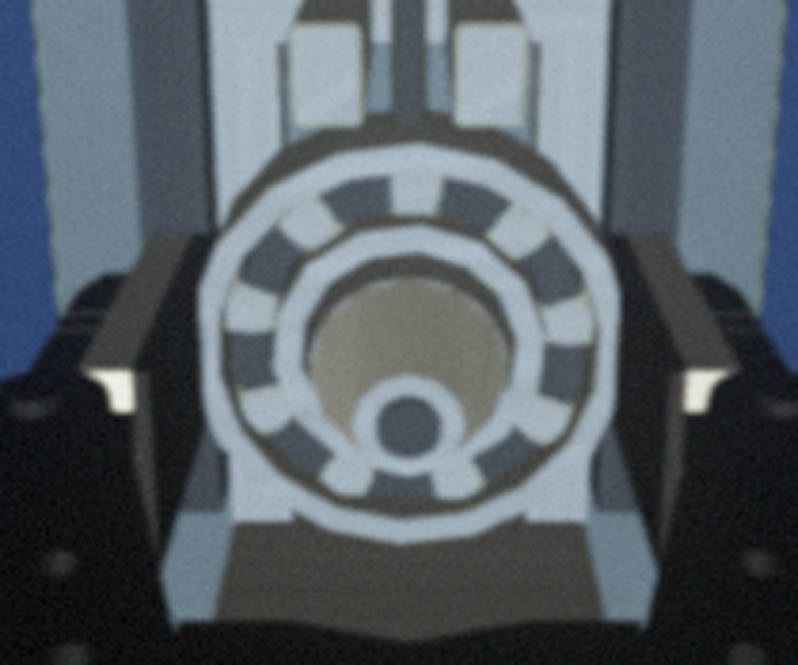

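Emit:
{"fn": "arm_command", "kwargs": {
  "targets": "0.45 0 0 -0.0005 0 0 0; 0.45 0 0 -0.001 0 0 0; 0.45 0 0 -0.001 0 0 0"
}}

```text
time_s: 10.65
position: [625.1, 146.0, 27.0]
eef_rot: [0.966, -0.258, -0.0, 0.001]
ft_force: [-4.3, -1.9, 11.8]
gripper_width: 48.2
```

It stopped firmly at TCP z 27 with 12 N, which matches the 45 mm shoulder. Releasing.

Emit:
{"fn": "arm_command", "kwargs": {
  "targets": "0.45 0 0 0 0 0 0; 0.6 0 0 0 0 0 0; 0.75 0 0 0 0 0 0; 0.75 0 0 0 0 0 0; 0.75 0 0 0 0 0 0"
}}

```text
time_s: 11.15
position: [625.2, 146.1, 26.9]
eef_rot: [0.966, -0.258, -0.0, 0.001]
ft_force: [0.2, 0.1, -0.1]
gripper_width: 63.8
```

Emit:
{"fn": "arm_command", "kwargs": {
  "targets": "0.75 0 0 0.02 0 0 0; 0.75 0 0 0.05 0 0 0; 0.75 -0.015 -0.025 0.08 0 0 0; 0.75 -0.03 -0.052 0.08 0 0 0; 0.75 -0.03 -0.052 0.08 0 0 0; 0.75 -0.03 -0.052 0.08 0 0 0"
}}

```text
time_s: 11.75
position: [595.3, 93.8, 107.1]
eef_rot: [0.966, -0.258, -0.0, 0.001]
ft_force: [0.3, 0.2, 0.5]
gripper_width: 64.3
```

```bash
python3 - <<'E'
from h import *
snap('wrist','w12'); s=manip.observe(); print(s['position'],s['ft_force'],s['gripper_width'])
z=np.load('pics/w12.npz');K,A,o=cam('wrist',z);d=z['d']
crop('w12',190,50,330,190,5,'c14')
E
```

```text
[595.45214043  94.23801039 106.85774441] [-0.22329467  1.12617256 -0.86752502] 64.41826188286119
```

View pics/w12.png

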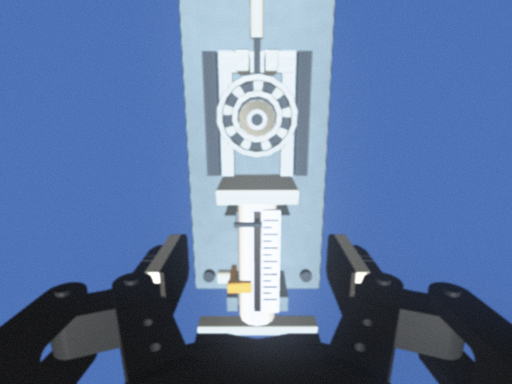

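View pics/c14.png

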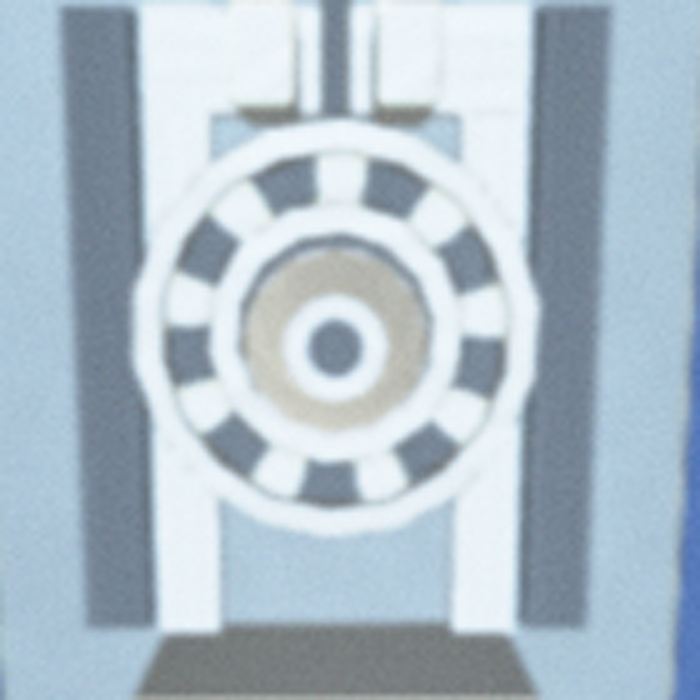

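```bash
python3 - <<'E'
from h import *
z=np.load('pics/w12.npz');K,A,o=cam('wrist',z);d=z['d'].astype(float)
v,u=np.mgrid[70:162,212:302]; dd=d[70:162,212:302]
P=(A@((np.linalg.inv(K)@np.stack([u.ravel(),v.ravel(),np.ones(u.size)]))*dd.ravel())).T+o
c=planept('wrist','w12',257,117.5,60)
r=np.hypot(*(P[:,:2]-c[:2]).T); m=(abs(P[:,2]-60)<6)&(r<25.5)&(r>13.5)&(dd.ravel()>0)
Q=P[m];X=np.c_[Q[:,:2]-c[:2],np.ones(len(Q))];f=np.linalg.lstsq(X,Q[:,2],rcond=None)[0];print(len(Q),f,np.std(X@f-Q[:,2]),c)
# plate edges in world
for a,b,h in(((180,10),(196,285),16),((334,10),(321,285),16),((200,331.5),(318,331.5),60)):
  p=planept('wrist','w12',*a,h);q=planept('wrist','w12',*b,h);e=p-q;print(np.degrees(np.arctan2(e[1],e[0])),p,q)
print(depthpt('wrist','w12',258,328),depthpt('wrist','w12',250,225),depthpt('wrist','w12',238,288))
crop('w12',200,190,330,340,4,'c15')
E
```

```text
3654 [-1.17142542e-04 -1.88749890e-03  5.84831863e+01] 1.6023350786081774 [623.86164    144.06398361  60.        ]
60.11056112179646 [612.88995343 233.78353539  16.        ] [503.94044774  44.23369486  16.        ]
60.59395921722433 [707.11096042 179.43958312  16.        ] [599.71719941 -11.10666234  16.        ]
149.9705907661705 [506.38919026  27.67866405  60.        ] [584.4659939  -17.45244991  60.        ]
[546.13545929   7.88676988  59.51728695] [586.88654589  88.95701893  76.74177119] [554.60573427  50.60075148  70.34637266]
```

View pics/c15.png

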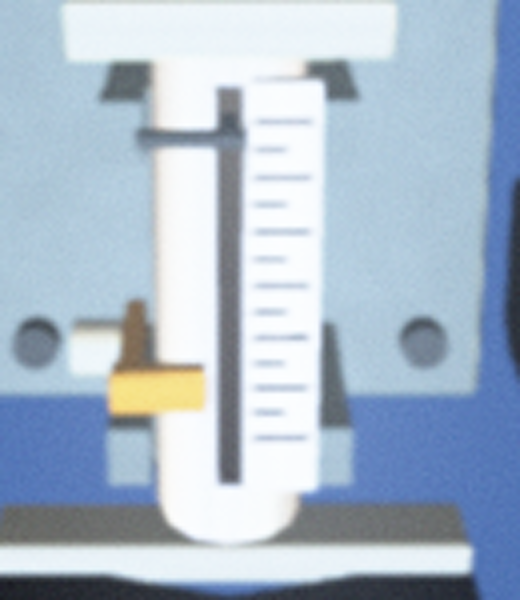

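The bearing is seated flat: the fitted tilt is under 0.002 and the marks are concentric. In the crop, the index is at (190,135) and the marker at (157,390). I'll turn the jaws along the pull and look straight down on the barrel to measure index to marker.

Emit:
{"fn": "arm_command", "kwargs": {
  "targets": "0.6 -0.002 -0.003 0.01 0 0 8; 0.6 -0.004 -0.006 0.023 0 0 16; 0.6 -0.006 -0.009 0.023 0 0 24; 0.6 -0.008 -0.012 0.023 0 0 32; 0.6 -0.01 -0.015 0.023 0 0 40; 0.6 -0.012 -0.018 0.023 0 0 48; 0.6 -0.014 -0.021 0.023 0 0 56; 0.6 -0.016 -0.024 0.023 0 0 64; 0.6 -0.017 -0.028 0.023 0 0 72; 0.6 -0.017 -0.028 0.023 0 0 80; 0.6 -0.017 -0.028 0.023 0 0 88; 0.6 -0.017 -0.028 0.023 0 0 90"
}}

```text
time_s: 13.0
position: [578.8, 67.1, 129.3]
eef_rot: [0.864, 0.503, -0.0, 0.0]
ft_force: [-0.0, 1.2, 0.4]
gripper_width: 51.3
```

Emit:
{"fn": "arm_command", "kwargs": {
  "targets": "0.6 0 0 0 0 0 0; 0.6 0 0 0 0 0 0"
}}

```text
time_s: 13.2
position: [579.0, 67.7, 128.8]
eef_rot: [0.864, 0.503, -0.0, 0.0]
ft_force: [-0.3, 0.1, -0.4]
gripper_width: 50.9
```

```bash
python3 - <<'E'
from h import *
snap('wrist','w13'); s=manip.observe(); print(s['position'],s['ft_force'],s['gripper_width'],R.from_quat(s['eef_rot']).as_matrix().round(4))
E
```

```text
[578.96898346  67.53232304 128.89068896] [0.43535848 0.11659514 0.06549017] 51.53593265694749 [[ 4.942e-01  8.693e-01 -0.000e+00]
 [ 8.693e-01 -4.942e-01 -7.000e-04]
 [-6.000e-04  4.000e-04 -1.000e+00]]
```

View pics/w13.png

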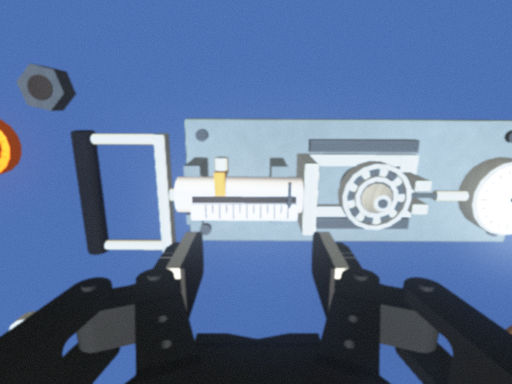

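```bash
python3 - <<'E'
from h import *
crop('w13',165,145,325,245,5,'c16'); crop('w13',60,120,180,260,5,'c17')
E
```

```text
(no output)
```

View pics/c16.png

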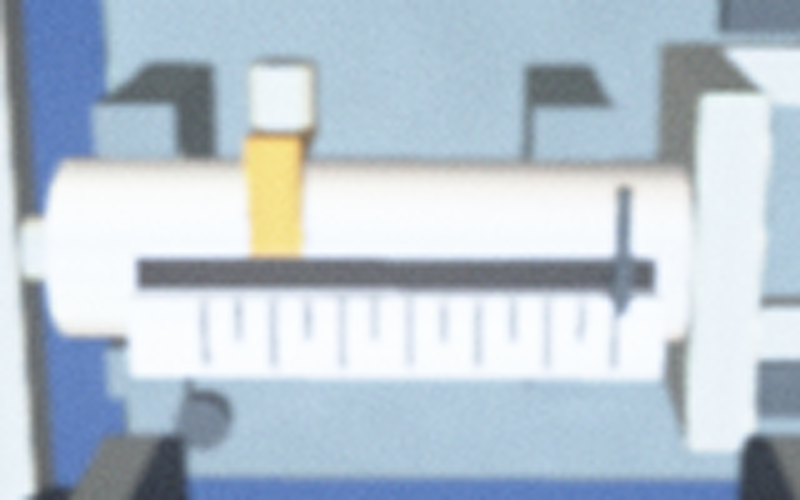

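View pics/c17.png

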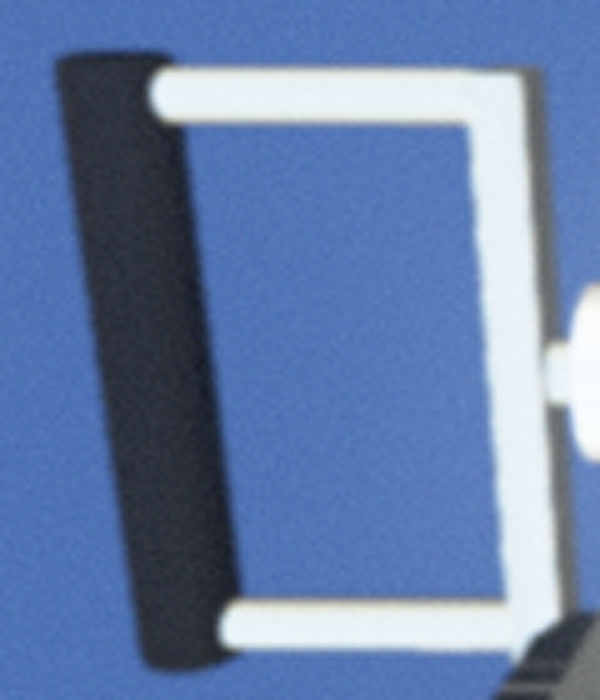

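```bash
python3 - <<'E'
from h import *
z=np.load('pics/w13.npz'); Rt=R.from_quat(z['q']).as_matrix()
T=lambda w:(Rt.T@(w-z['pos'])).round(1)
k=lambda x,y:(x/5+165-.4,y/5+145-.4)
for n,q in(('scale',(560,340)),('scaleL',(240,345)),('marker',(276,200)),('marker low',(276,240)),('index',(623,225)),('idxtop',(624,195)),('barrel',(450,230))):
  u,v=k(*q); w=depthpt('wrist','w13',round(u),round(v)); print(n,w.round(1),T(w))
for n,q,h in(('zero',(616.5,298),66.5),('mk',(276,245),69),('mk',(275,150),69),('idx',(623,225),73),('l60',(205,300),66.5)):
  print(n,T(planept('wrist','w13',*k(*q),h)))
k2=lambda x,y:(x/5+60-.4,y/5+120-.4)
L=[k2(115,57),k2(190,655)]
for h in(60.5,):
  for q in L: w=planept('wrist','w13',*q,h);print('bar end',w,T(w))
b=[planept('wrist','w13',*k2(x,y),56) for x,y in((82,200),(195,200),(124,500),(223,500))]
print([T(x) for x in b]); print(depthpt('wrist','w13',89,190))
m=planept('wrist','w13',*(165+ (1075/5) ,200),74);print(m)
E
```

```text
scale [595.5  75.   67.1] [14.5 10.8 61.7]
scaleL [573.1  33.6  66.8] [-32.5  11.7  61.9]
marker [556.2  50.4  70.4] [-26.3 -11.2  58.4]
marker low [561.2  47.4  70.7] [-26.4  -5.4  58.1]
index [582.   91.2  75.9] [22.  -9.  52.9]
idxtop [578.4  93.2  75.3] [ 21.9 -13.1  53.5]
barrel [573.5  68.9  65. ] [-1.6 -5.3 63.7]
zero [22.4  4.3 62.2]
mk [-26.8  -4.5  59.8]
mk [-26.5 -18.4  59.8]
idx [22.4 -8.5 55.7]
l60 [-37.7   4.6  62.3]
bar end [476.32387674 -15.73994635  60.5       ] [-123.2  -48.    68.3]
bar end [555.6987412  -62.50205015  60.5       ] [-124.7   44.1   68.4]
[array([-133.5,  -26.9,   72.9]), array([-116.8,  -26.9,   72.8]), array([-133.9,   20. ,   72.9]), array([-118.6,   20. ,   72.8])]
[513.10331948 -38.38651696  60.30941109]
[620.55746429 143.34394901  74.        ]
```

Index to marker measures 48.4–49.2 mm. Adding about 3 mm of take-up, the pull should be about 51–52 mm. Moving over the handle.

Emit:
{"fn": "arm_command", "kwargs": {
  "targets": "0.55 -0.016 -0.027 0 0 0 0; 0.55 -0.032 -0.055 0 0 0 0; 0.55 -0.048 -0.082 0 0 0 0; 0.55 -0.0635 -0.1095 -0.01 0 0 0; 0.55 -0.0635 -0.1095 -0.03 0 0 0; 0.55 -0.0635 -0.1095 -0.045 0 0 0; 0.55 -0.0635 -0.1095 -0.045 0 0 0; 0.55 -0.0635 -0.1095 -0.045 0 0 0"
}}

```text
time_s: 14.05
position: [515.7, -41.8, 84.0]
eef_rot: [0.864, 0.503, -0.0, 0.0]
ft_force: [0.4, 0.3, 0.4]
gripper_width: 46.9
```

```bash
python3 - <<'E'
from h import *
snap('wrist','w14'); s=manip.observe(); print(s['position'],s['ft_force'],s['gripper_width'],s['joint_positions'])
E
```

```text
[515.8882153  -41.82386569  84.39139009] [ 0.23929389 -0.13525596  1.20986889] 47.10143536367111 [-2.08175065e-01  5.15703436e-01  1.94905236e+00 -1.15949452e-03
  6.76138049e-01 -1.26112155e+00]
```

View pics/w14.png

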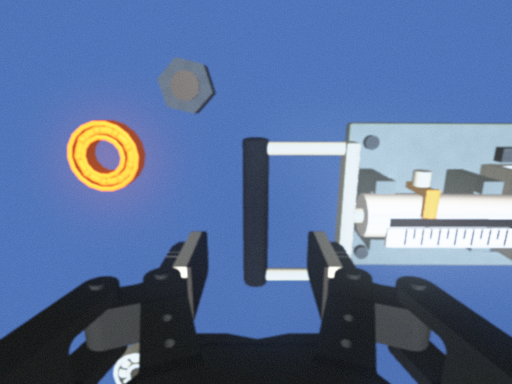

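```bash
python3 - <<'E'
from h import *
print(toolplane('w14',256,138.5,24),toolplane('w14',255.5,283,24))
E
```

```text
[ -0.66673064 -47.32908918  24.        ] [-1.12362916 45.83290297 24.        ]
```

Emit:
{"fn": "arm_command", "kwargs": {
  "targets": "0.55 0 0 -0.02 0 0 0; 0.55 -0.0005 -0.001 -0.035 0 0 0; 0.55 -0.0005 -0.001 -0.045 0 0 0; 0.55 -0.0005 -0.001 -0.054 0 0 0; 0.55 -0.0005 -0.001 -0.061 0 0 0; 0.55 -0.0005 -0.001 -0.061 0 0 0"
}}

```text
time_s: 14.7
position: [515.2, -42.7, 22.9]
eef_rot: [0.864, 0.503, -0.0, 0.0]
ft_force: [-0.3, -0.2, 0.1]
gripper_width: 46.9
```

```bash
python3 - <<'E'
from h import *
snap('wrist','w15'); s=manip.observe(); print(s['position'],s['ft_force'],s['gripper_width'])
E
```

```text
[515.36447759 -42.75625464  23.3133096 ] [ 0.09511886 -0.72243924  0.77966201] 46.65767305005963
```

View pics/w15.png

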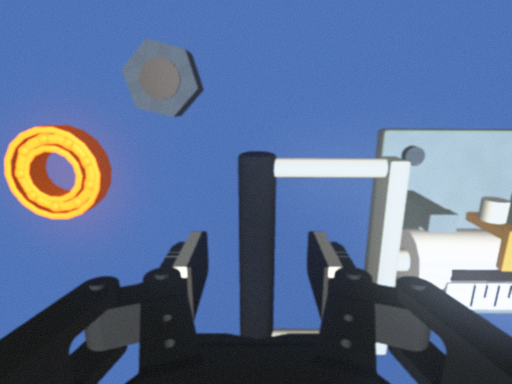

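Emit:
{"fn": "arm_command", "kwargs": {
  "targets": "0.3 0 0 0 0 0 0; 0.1 0 0 0 0 0 0; 0.1 0 0 0 0 0 0; 0.1 0 0 0 0 0 0; 0.1 0 0 0 0 0 0; 0.1 0 0 0 0 0 0",
  "force": 90
}}

```text
time_s: 15.35
position: [515.4, -43.1, 24.0]
eef_rot: [0.864, 0.503, 0.0, 0.001]
ft_force: [-2.7, -3.1, 6.4]
gripper_width: 12.5
```

```bash
python3 - <<'E'
from h import *
snap('wrist','w16');snap('top','top1');snap('scene','scene1'); s=manip.observe(); print(s['position'],s['ft_force'],s['gripper_width'])
crop('scene1',200,170,340,320,5,'c18');crop('top1',155,95,305,210,5,'c19')
E
```

```text
[515.41451466 -43.13571719  23.99073667] [-2.80855662 -2.40013316  5.96635157] 12.430795948543167
```

View pics/w16.png

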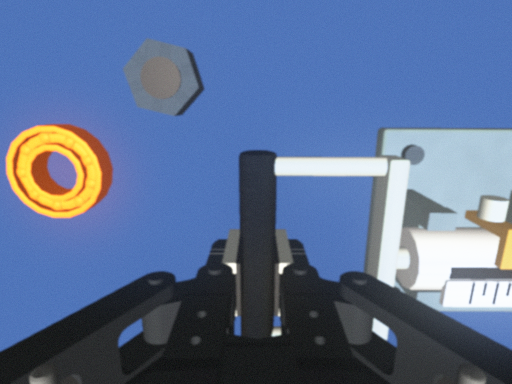

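View pics/c18.png

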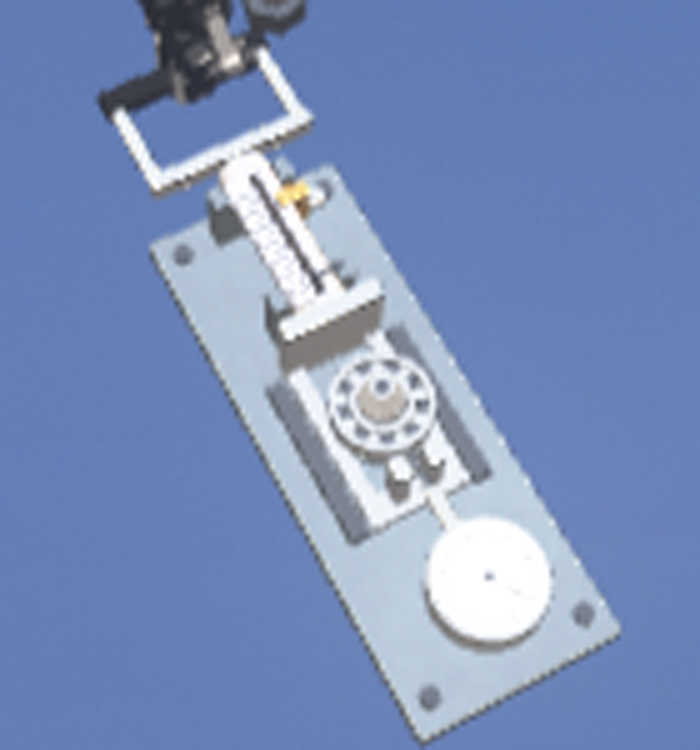

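View pics/c19.png

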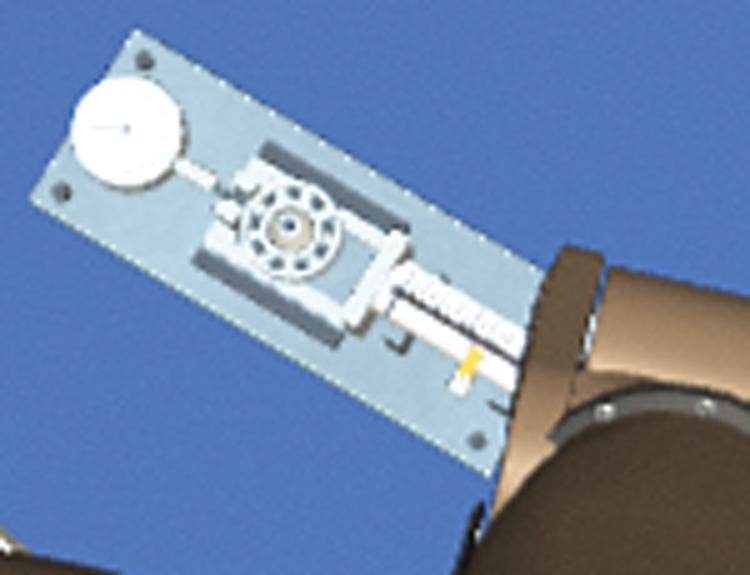

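The bar is gripped and centred (width reads 12.4, the same −3.6 mm offset seen on the 52 mm ring). I'll pull about 40 mm first, then check.

Emit:
{"fn": "arm_command", "kwargs": {
  "targets": "0.1 -0.002 -0.0035 0 0 0 0; 0.1 -0.004 -0.007 0 0 0 0; 0.1 -0.006 -0.0104 0 0 0 0; 0.1 -0.008 -0.0139 0 0 0 0; 0.1 -0.01 -0.0173 0 0 0 0; 0.1 -0.012 -0.0208 0 0 0 0; 0.1 -0.014 -0.0243 0 0 0 0; 0.1 -0.016 -0.0277 0 0 0 0; 0.1 -0.018 -0.0312 0 0 0 0; 0.1 -0.02 -0.0347 0 0 0 0; 0.1 -0.02 -0.0347 0 0 0 0; 0.1 -0.02 -0.0347 0 0 0 0"
}}

```text
time_s: 16.7
position: [495.8, -77.4, 24.1]
eef_rot: [0.864, 0.503, 0.001, 0.001]
ft_force: [4.4, 11.8, -1.0]
gripper_width: 12.7
```

```bash
python3 - <<'E'
from h import *
snap('wrist','w17');snap('top','top2');snap('scene','scene2'); s=manip.observe(); print(s['position'],s['ft_force'],s['gripper_width'])
e=np.array([.4985,.8669]); print('pull',-(s['position'][:2]-[515.4,-43.1])@e,'F',s['ft_force'][:2]@e)
crop('scene2',200,170,340,320,5,'c20');crop('top2',155,95,305,210,5,'c21')
E
```

```text
[495.84750631 -77.29910278  24.13073526] [ 4.43423558 12.55794843 -1.10586257] 12.417606618653778
pull 39.394120300245405 F 13.09695193201602
```

View pics/w17.png

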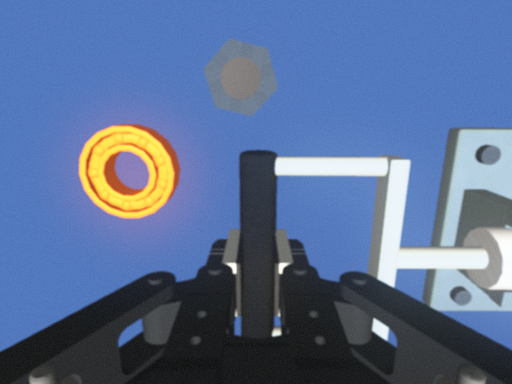

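View pics/c20.png

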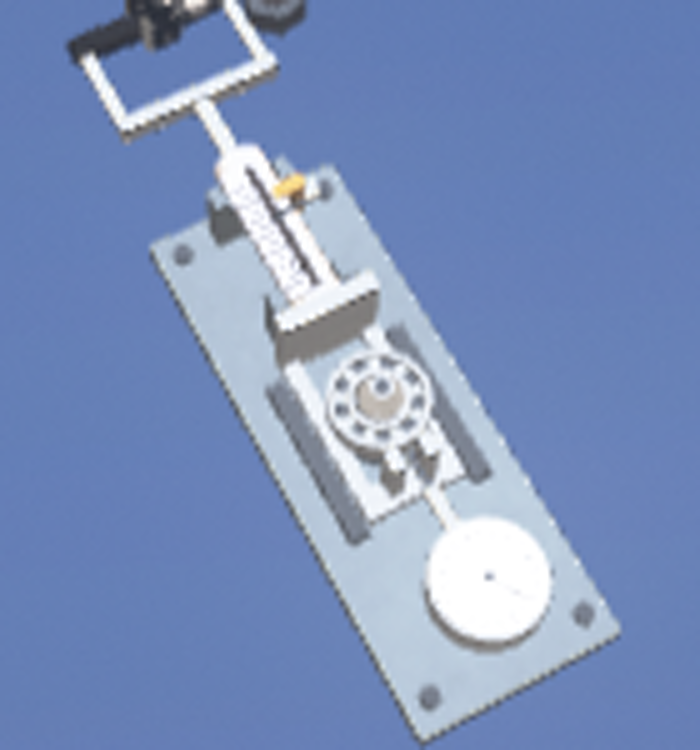

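View pics/c21.png

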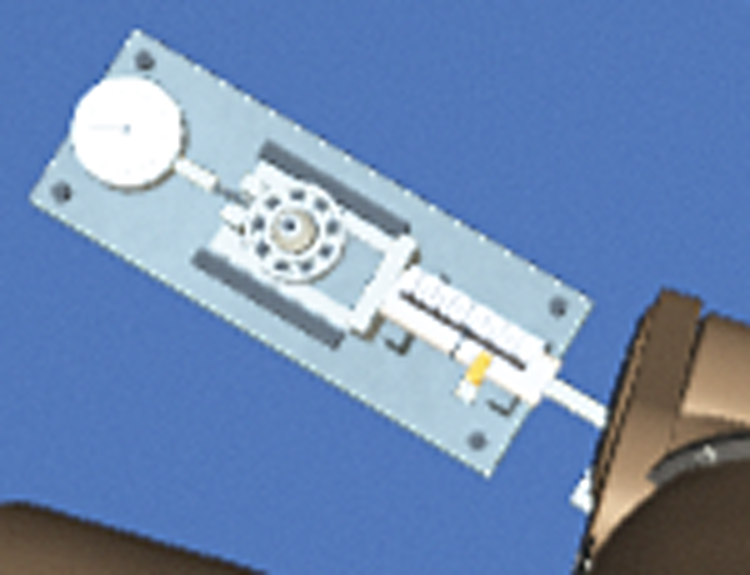

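Bearing stays seated, and the index has moved about 36 mm (13.1 N, as expected). The remaining distance is about 12–13 mm, so I'll pull 9 more slowly and look.

Emit:
{"fn": "arm_command", "kwargs": {
  "targets": "0.1 -0.0015 -0.0026 0 0 0 0; 0.1 -0.003 -0.0052 0 0 0 0; 0.1 -0.0045 -0.0078 0 0 0 0; 0.1 -0.0045 -0.0078 0 0 0 0; 0.1 -0.0045 -0.0078 0 0 0 0"
}}

```text
time_s: 17.35
position: [491.8, -84.5, 24.1]
eef_rot: [0.865, 0.503, 0.001, 0.001]
ft_force: [6.4, 13.3, -2.3]
gripper_width: 12.7
```

```bash
python3 - <<'E'
from h import *
snap('top','top3');snap('scene','scene3'); s=manip.observe(); print(s['position'],s['ft_force'],s['gripper_width'])
e=np.array([.4985,.8669]); print('pull',-(s['position'][:2]-[515.4,-43.1])@e,'F',s['ft_force'][:2]@e)
crop('scene3',235,190,275,235,14,'c22');crop('top3',230,145,270,185,14,'c23')
E
```

```text
[491.79581189 -84.42128563  24.15589426] [ 6.01988361 12.81736719 -1.41460998] 12.48929446233841
pull 47.58811028118994 F 14.11228759680134
```

View pics/c22.png

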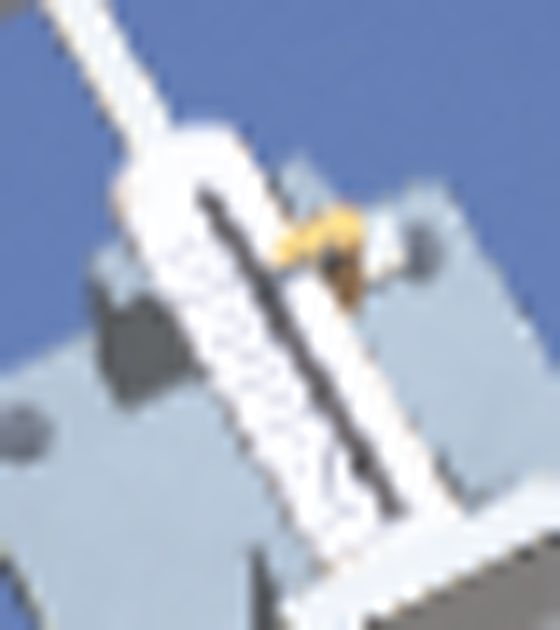

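View pics/c23.png

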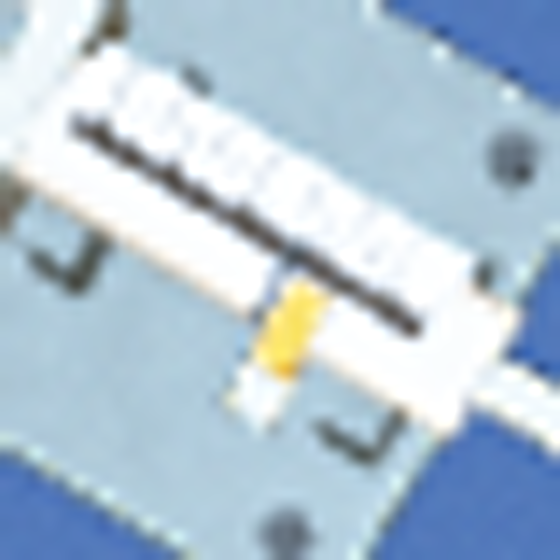

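By scale and force the index is 4.4 mm short, and by the top view about 6.3 mm. Moving 5 mm.

Emit:
{"fn": "arm_command", "kwargs": {
  "targets": "0.1 -0.001 -0.0017 0 0 0 0; 0.1 -0.002 -0.0035 0 0 0 0; 0.1 -0.0025 -0.0044 0 0 0 0; 0.1 -0.0025 -0.0044 0 0 0 0; 0.1 -0.0025 -0.0044 0 0 0 0"
}}

```text
time_s: 17.95
position: [489.7, -88.0, 24.2]
eef_rot: [0.865, 0.503, 0.002, 0.001]
ft_force: [5.8, 14.4, -2.5]
gripper_width: 12.9
```

```bash
python3 - <<'E'
from h import *
snap('top','top4');snap('scene','scene4'); s=manip.observe(); print(s['position'],s['ft_force'],s['gripper_width'])
e=np.array([.4985,.8669]); print('pull',-(s['position'][:2]-[515.4,-43.1])@e,'F',s['ft_force'][:2]@e)
crop('scene4',200,170,340,320,5,'c24');crop('top4',230,145,270,185,14,'c25')
E
```

```text
[489.72273731 -88.01376726  24.14732028] [ 6.30639467 15.34133662 -2.06177341] 12.775781697839294
pull 51.73586028715306 F 16.443142459815583
```

View pics/c24.png

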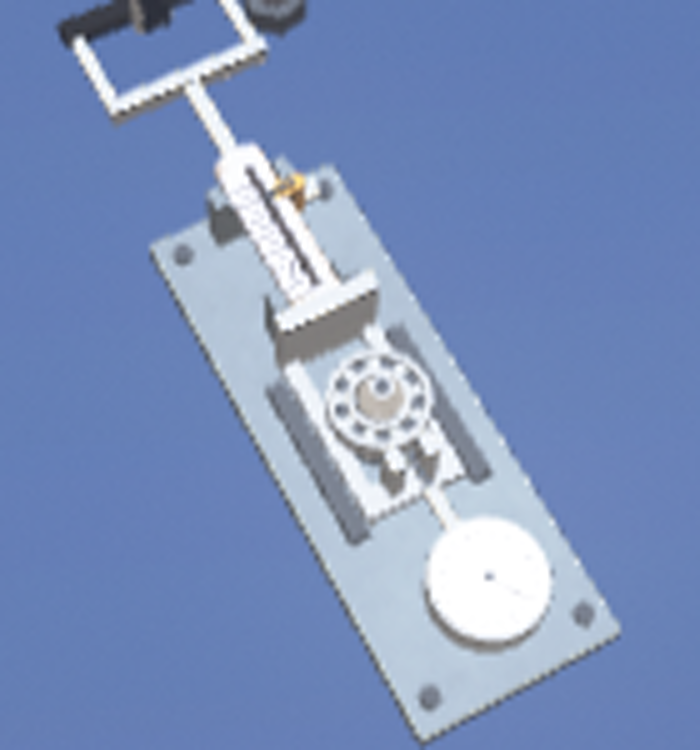

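View pics/c25.png

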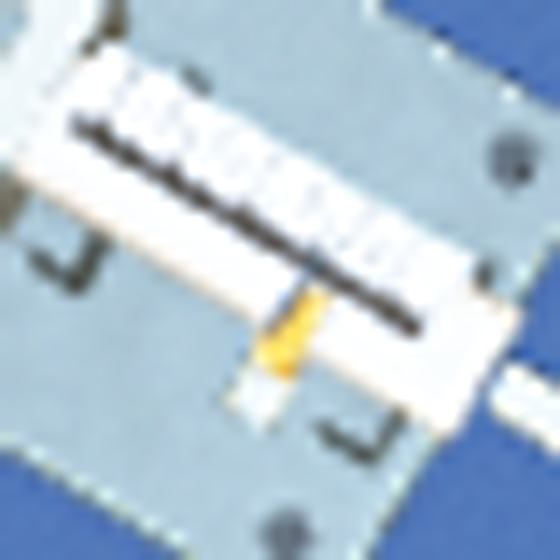

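The index now stands over the marker's trailing half, 0.3 mm short by scale and about 2 mm short by the top view. I'll nudge it 1 mm.

Emit:
{"fn": "arm_command", "kwargs": {
  "targets": "0.1 -0.0005 -0.001 0 0 0 0; 0.1 -0.0005 -0.001 0 0 0 0; 0.1 -0.0005 -0.001 0 0 0 0"
}}

```text
time_s: 18.35
position: [489.6, -88.2, 24.2]
eef_rot: [0.865, 0.502, 0.002, 0.001]
ft_force: [6.2, 14.9, -3.5]
gripper_width: 12.5
```

```bash
python3 - <<'E'
from h import *
snap('top','top5');snap('scene','scene5'); s=manip.observe(); print(s['position'],s['ft_force'],s['gripper_width'],s['time_s'])
e=np.array([.4985,.8669]); print('pull',-(s['position'][:2]-[515.4,-43.1])@e,'F',s['ft_force'][:2]@e)
crop('scene5',235,190,275,235,14,'c26');crop('top5',230,145,270,185,14,'c27')
E
```

```text
[489.62246989 -88.20252787  24.15148122] [ 7.33952815 14.81058031 -2.79985418] 12.246877228866978 18.45
pull 51.94948017167746 F 16.49804685365382
```

View pics/c26.png

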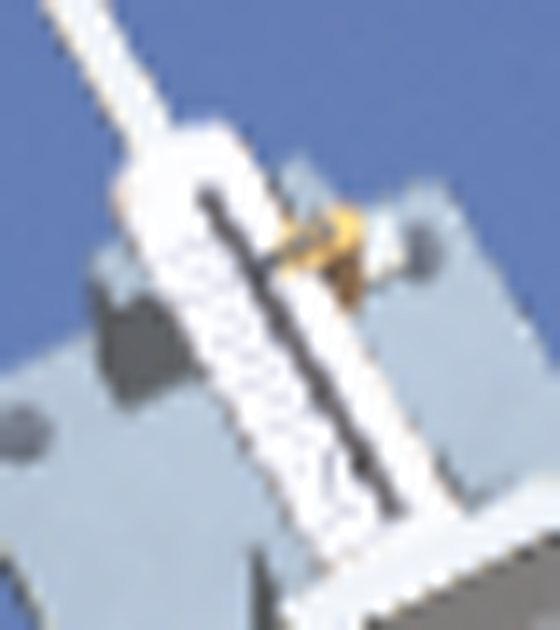

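View pics/c27.png

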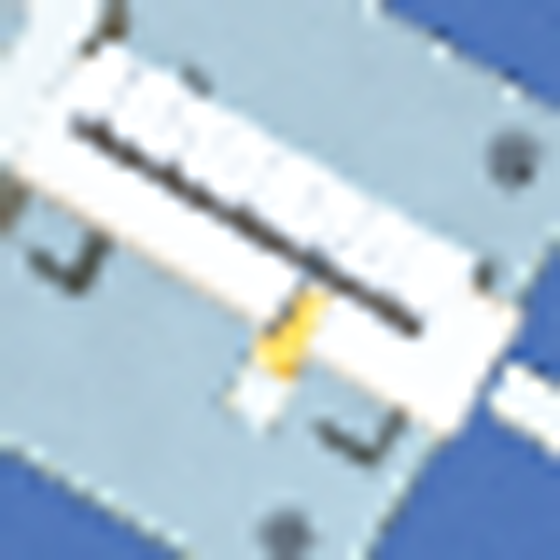

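View pics/top5.png

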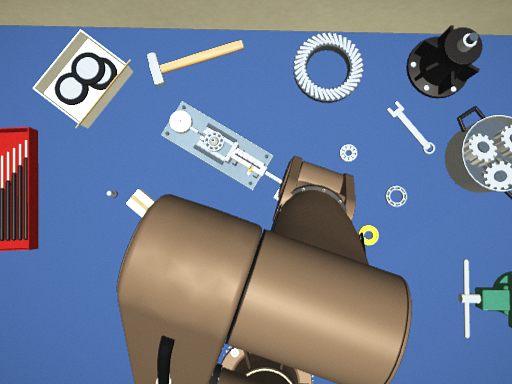

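```bash
python3 - <<'E'
from h import *
e=np.array([.4985,.8669]);m=np.array([623.5,144.])
S=lambda w:(((w[:2]-m)@e).round(1),((w[:2]-m)@[-e[1],e[0]]).round(1))
ks=lambda x,y:(x/14+235-.46,y/14+190-.46); kt=lambda x,y:(x/14+230-.46,y/14+145-.46)
for n,cm,tag,k,q,h in(('idx scene','scene','scene5',ks,(300,248),75.5),('mk scene','scene','scene3',ks,(318,236),70.4),('mkedge+','scene','scene3',ks,(320,258),70.4),('mkedge-','scene','scene3',ks,(310,222),70.4),
 ('idx top','top','top5',kt,(290,308),75.5),('mk top','top','top3',kt,(293,328),70.4),('top3 idx','top','top3',kt,(270,292),75.5)):
  print(n,S(planept(cm,tag,*k(*q),h)))
E
```

```text
idx scene (np.float64(-117.5), np.float64(6.4))
mk scene (np.float64(-120.8), np.float64(11.8))
mkedge+ (np.float64(-116.6), np.float64(10.0))
mkedge- (np.float64(-124.1), np.float64(11.9))
idx top (np.float64(-119.4), np.float64(9.5))
mk top (np.float64(-121.3), np.float64(11.9))
top3 idx (np.float64(-114.8), np.float64(8.9))
```

```bash
python3 - <<'E'
from h import *
def track(a,b,box):
  A=cv2.imread(f'pics/{a}.png');B=cv2.imread(f'pics/{b}.png');x0,y0,x1,y1=box;f=8
  t=cv2.resize(A[y0:y1,x0:x1],None,fx=f,fy=f,interpolation=cv2.INTER_CUBIC);r=cv2.resize(B[y0-6:y1+6,x0-6:x1+6],None,fx=f,fy=f,interpolation=cv2.INTER_CUBIC)
  M=cv2.matchTemplate(r,t,cv2.TM_CCOEFF_NORMED);_,v,_,l=cv2.minMaxLoc(M);return l[0]/f-6,l[1]/f-6,round(v,3)
e=np.array([.4985,.8669])
for cm,a,b,boxes in(('top','top1','top5',[(244,162,254,175),(225,140,240,163),(202,130,224,152),(160,100,190,135)]),('scene','scene1','scene5',[(252,202,266,214),(253,225,278,245),(264,239,290,262)])):
  for bx in boxes:
    dx,dy,v=track(a,b,bx);u,w=(bx[0]+bx[2])/2,(bx[1]+bx[3])/2
    p=planept(cm,a,u,w,68);q=planept(cm,b,u+dx,w+dy,68);print(cm,bx,dx,dy,v,'ds',((q-p)[:2]@e).round(2))
E
```

```text
top (244, 162, 254, 175) 1.625 1.0 0.891 ds -4.86
top (225, 140, 240, 163) 1.5 0.875 0.89 ds -4.44
top (202, 130, 224, 152) 0.75 0.375 0.877 ds -2.14
top (160, 100, 190, 135) 0.0 0.0 0.999 ds 0.0
scene (252, 202, 266, 214) -0.875 -1.5 0.825 ds -4.9
scene (253, 225, 278, 245) -0.875 -1.5 0.912 ds -4.52
scene (264, 239, 290, 262) -0.625 -0.75 0.885 ds -2.36
```

Barrel take-up is really about 4.5 mm, so the index is still about 1.3–3 mm short (top view 1.9). One more nudge of about 2 mm net.

Emit:
{"fn": "arm_command", "kwargs": {
  "targets": "0.1 -0.0007 -0.0012 0 0 0 0; 0.1 -0.0014 -0.0024 0 0 0 0; 0.1 -0.0014 -0.0024 0 0 0 0; 0.1 -0.0014 -0.0024 0 0 0 0"
}}

```text
time_s: 18.85
position: [488.7, -89.8, 24.2]
eef_rot: [0.865, 0.502, 0.003, 0.0]
ft_force: [6.0, 15.2, -3.3]
gripper_width: 12.6
```

```bash
python3 - <<'E'
from h import *
snap('top','top6');snap('scene','scene6'); s=manip.observe(); print(s['position'],s['ft_force'],s['gripper_width'],s['time_s'])
e=np.array([.4985,.8669]); print('pull',-(s['position'][:2]-[515.4,-43.1])@e,'F',s['ft_force'][:2]@e)
a=cv2.imread('pics/scene6.png')[190:235,235:275];b=cv2.imread('pics/top6.png')[145:190,230:270]
cv2.imwrite('pics/c28.png',cv2.resize(np.hstack([a,b]),None,fx=10,fy=10,interpolation=cv2.INTER_CUBIC))
crop('scene6',200,170,340,320,4,'c29')
E
```

```text
[488.75062769 -89.80830613  24.17332569] [ 6.4657089  14.66485286 -2.85482265] 12.648900712392642 18.95
pull 53.776142681865856 F 15.936116834198177
```

View pics/c28.png

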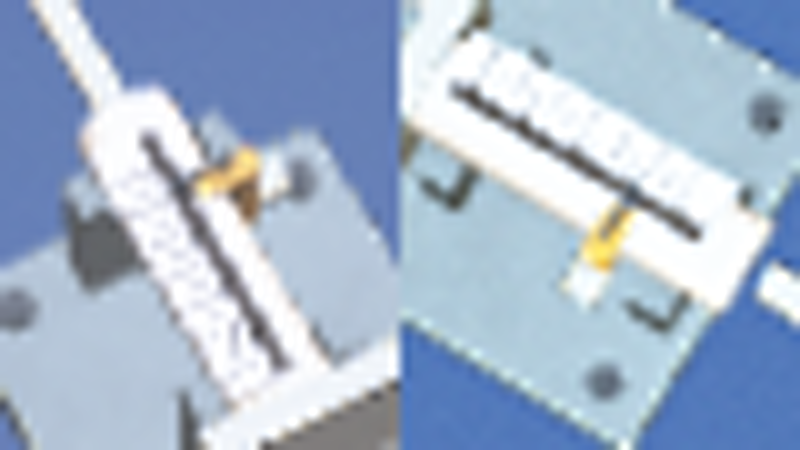

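View pics/c29.png

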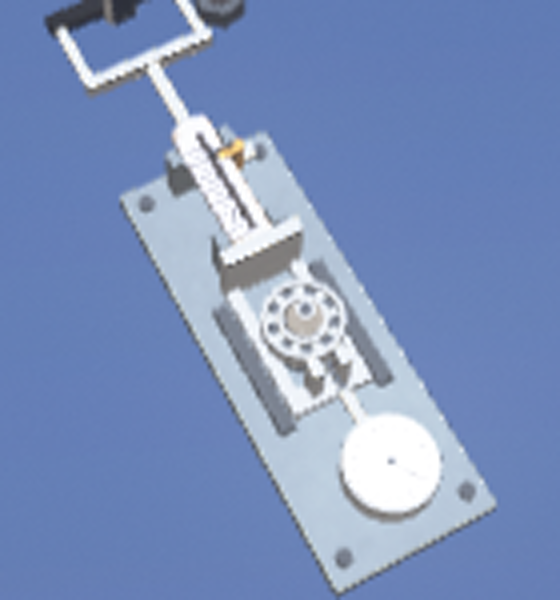

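The index now has brass on both sides in the top view, around (612,220) in the combined crop. The scene view agrees once parallax is allowed for. Force is about 16 N, the bearing is seated and the grip is steady. Handing in while holding.

```bash
python3 - <<'E'
from h import *
s=manip.observe(); print(s['position'],s['ft_force'],s['gripper_width'],abs(s['dq']).max()); print(manip.close_job())
E
```

```text
[488.75062769 -89.80830613  24.17332569] [ 6.4657089  14.66485286 -2.85482265] 12.648900712392642 0.0015481044890777841
the job is handed in; nothing more can be done
None
```

I set the 25 mm bore bearing (B) on the mandrel and let go of it. I then pulled the D-handle straight out until its index stood over the load marker, and handed in at about 19 s while still holding it.

**Bearing:** It came to a firm stop at 12 N. After I let go, the depth image showed it flat (tilt under 0.002 rad) and centred, and it still looked seated in the last picture.

**Index and marker:** The final pull was about 54 mm at about 16 N. The last top view shows brass on both sides of the index, so it is about centred. My estimates before the last nudge of 1.8 mm disagreed: the index was 1.3 mm short by hand travel, 1.9 mm by the top view and 3.3 mm by the scene view. That leaves it between about 0.5 mm past and 1.5 mm short of the marker's middle, inside the 4 mm allowed. I saw no sign of the marker shifting along the barrel.

**What didn't go to plan:**
- My first close on the bearing was too high. It closed on air without touching anything, so I lowered the gripper and gripped again.
- The wrist camera's depth read about 3 mm off on the held bearing, so I judged it fully down by contact force and by how the mandrel looked above it.

I did not touch the dial gauge, the other bearings or the loose things on the bench. In the last top view the arm hid the nut and some of the coloured rings.

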